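Load a filter column and screw its yoke down tight

TASK

Put the two slim white filter cartridges into the clear column, one on top of the other, then swing the yoke over the column until it meets its stop, and screw the black knurled knob down clockwise until it stops tight, so that the foot presses on the stack. Leave the yoke closed, and do not disturb the wide cartridge, the bottles or the beaker.

Things in the scene. Friction and masses are not known exactly. Their poses are not given: they have to be found in the camera images.
- cart_a_mid (a point): Centre (half-way up) of a slim white filter cartridge: an upright plain cylinder 44 mm across, 60 mm tall, about 100 g, two thin grey bands; either end may be up. The other slim one is the same and they may be loaded in either order. z axis along the cylinder.
- cart_b_mid (a point): Centre (half-way up) of the other slim white filter cartridge, same size.
- cart_wide_mid (a point): Centre of a wide cartridge of the same look and height (60 mm) but 62 mm across: it does not fit the column. Leave it.
- column: The filter column stand, fixed to the bench: a white base plate 250 x 120 x 20 mm. Origin: on the column's axis at bench height (z = 0). Its x axis points from the column to the yoke's post, which stands 120 mm away and is the upright axis on which the yoke swings; z is up.
- mouth (a point): Centre of the clear tube's open mouth, at the rim, 110 mm above the bench. 50 mm bore, 4 mm walls; the tube's floor is 30 mm above the bench. Two cartridges stacked in it reach 150 mm, so the upper one stands 40 mm proud. A cartridge started in the mouth and let go slides down by itself.
- yoke (a joint): Swing angle of the yoke (rad): 0 = closed against its stop, knob on the column's axis; grows to 1.6 as it swings open, counter-clockwise from above. A flat aluminium bar 32 mm wide, underside 168 mm and top 186 mm above the bench, from the post past the column. It swings stiffly (about 0.12 N m) and stays where it is left.
- peg (a point): Middle of the upright black handle peg at the free end of the yoke, 16 mm across and 50 mm tall (186 to 236 mm above the bench), 205 mm from the post axis and 85 mm beyond the knob's axis. x axis: along the bar towards the post.
- screw (a joint): Turn of the clamp screw (rad): grows clockwise seen from above, as the knob screws down; 3.4 = hard stop, fully tight. The knob, spindle and foot sink 3 mm per radian. It turns with about 0.12 N m of friction (up to about 0.17 N m when the foot presses) and stays where it is left.
- knob (a point): Centre of the round black knurled knob on top of the screw, 48 mm across, 36 mm tall, 120 mm from the post axis along the yoke. Its underside is 212 mm above the bench when the screw reads 0 and 202 mm when tight (16 mm above the bar). z axis up, along the screw.
- foot: Steel pressure foot under the screw, 30 mm across, 8 mm thick, on a spring (3500 N/m); origin at the centre of its underside, 156 mm above the bench when the screw reads 0. With two cartridges in the column it meets the stack at about 2 rad and presses with about 14 N at the stop.
- bottle_a_mid (a point): Centre of a loose white sample bottle, 54 mm across, 115 mm tall, green cap. Leave it.
- bottle_b_mid (a point): Centre of a loose white jar, 66 mm across, 100 mm tall. Leave it.
- beaker_mid (a point): Centre of a loose glass beaker, 72 mm across the rim, 95 mm tall. Leave it.

How it is judged:
On the way, in this order (a step that is already met when the one before it is completed fails the run):
1. both slim cartridges stand in the column, one on the other (horizontal distance between each of cart_a_mid, cart_b_mid and mouth below 0.008 m and height (world z) of each of cart_a_mid, cart_b_mid below 0.127 m), for 0.2 s.
2. the yoke is swung closed over the loaded column (all of step 1 and value of joint yoke below 0.04 rad), for 0.2 s.
3. the knob is screwed down to its stop and the foot presses on the stack (all of step 2 and value of joint screw above 3.25 rad and contact force between foot and anything else above 5 N), for 0.2 s.
At the end, for the whole second after the job is handed in: Both slim cartridges are in the column (centres within 8 mm of its axis, the upper one's centre no higher than 127 mm above the bench), the yoke reads under 0.04 rad, the screw reads over 3.25 rad (stop at 3.4) and the foot presses with more than 5 N (all of step 3); the robot touches nothing.
It fails at once if the wide cartridge is pushed more than 40 mm or knocked over (distance of cart_wide_mid from where it was at the start of the episode above 0.04 m or angle between cart_wide_mid's own z axis and vertical above 0.5 rad).
It fails at once if the sample bottle is pushed more than 40 mm or knocked over (distance of bottle_a_mid from where it was at the start of the episode above 0.04 m or angle between bottle_a_mid's own z axis and vertical above 0.5 rad).
It fails at once if the jar is pushed more than 40 mm or knocked over (distance of bottle_b_mid from where it was at the start of the episode above 0.04 m or angle between bottle_b_mid's own z axis and vertical above 0.5 rad).
It fails at once if the beaker is pushed more than 40 mm or knocked over (distance of beaker_mid from where it was at the start of the episode above 0.04 m or angle between beaker_mid's own z axis and vertical above 0.5 rad).
It also fails if it takes over 72 s, if anything falls off the work surface, if the arm or the gripper's body presses on something with over 40 N, if the wrist force passes 120 N, or if a joint passes its speed limit or range.

ROBOT

A 6-joint arm with a two-finger parallel gripper is mounted at the origin on the work surface. World frame = base frame: x ahead of the robot, y to its left, z up, the work surface at z = 0. Lengths are in m, angles in rad, forces in N, time in s.
With the tool pointing down it reaches from about 0.325 to 0.9 m from the base axis. Payload 6.1 kg.
Tool frame: the origin (TCP) lies on the centre line of the jaws, within the pads' length; the fingertips stand 14 mm ahead of it and the grasp point (between the pads) lies 5 mm behind it (bot.tcp_to_tips is the x of the fingertips in the tool frame, in m); x points along the fingers, z is the direction in which the jaws open and shut, and the axes are right-handed (so a half turn about x gives the same grasp; the last joint's range is limited). The gripper opens to 85 mm and grips with 20 to 120 N. Pads are 22 mm wide; open, the fingers measure 114 mm over their backs; the gripper's body (76 mm by 85 mm) begins 54 mm behind the grasp point. The pads swing forward as they close: fully open they stand 13 mm farther back than shut.
Start: joints at [1.113, 0.22, 1.526, -0, 1.395, -0.126], TCP at [0.204, 0.591, 0.245] pointing down, gripper open.
Joint ranges: [-2.98, 2.98], [-0.91, 2.08], [0.09, 2.57], [-1.24, 4.39], [0.2, 2.65], [-2.68, 2.68]. Speed limits (rad/s): [2.57, 2.57, 3.01, 3.14, 3.14, 3.14].

INTERFACE

Orientations are given as a 3x3 rotation matrix whose columns are the frame's x, y, z axes.
In Python, from cell import telemetry, optics, workorder, bot gives the robot as it stands.
- The arm moves only by the tool drive_tool, never from a script. Its argument "increments" is a list of rows, each a list of 7 numbers: the turn, a rotation vector about the tool's x, y, z in degrees, then the shift along the tool's x, y, z in m, then the opening, from 0 (shut) to 1 (fully open). In form: [[ax, ay, az, tx, ty, tz, hand], ...]. A call has exactly 5 rows; each row shifts and turns the pose as measured when the row begins, along the tool's axes as they then stand; what a row does not reach is not made up. A row lasts 1/12 s, in which the tool goes at most 41.7 mm and 7.16 degrees, less where a joint would pass 70% of its speed; a pose out of reach is approached as far as the arm can. A call with a gripper value outside its range is refused whole. The fingers move at their own pace and stop on an object; "force" is the grip in N (left out, the last holds). Time passes only in rows, so rows that do not move let the fingers close, or fill a call up. It gives the time, the measured TCP pose, the force and the opening at its end, in the units of the state.
- telemetry.sense(): the state, without advancing time (a new reading comes with each control period).
- optics.get_image(name): name is "scene" or "top"; returns the picture (420x560x3 uint8, blue, green, red); there is no depth.
- optics.calibration(name): a dict with "fx", "fy", "cx", "cy" (pixels), "rvec" (rotation vector, rad) and "tvec" (3), from world to camera coordinates, as OpenCV has them. Camera axes: x right, y down, z forward; pixel columns grow to the right and rows downward; lengths in m; the calibration is good to about 2 mm. A picture is of the moment at which its call begins. calibration takes no time and is no camera call.
- workorder.sign_off(): hands the job in, once; it reports no verdict.
The state is a dict: "time": time; "joint_positions": joint angles; "joint_velocities": joint speeds; "joint_torque": joint torques, N m; "eef_pos": TCP position; "ee_rot": TCP orientation; "force": force on the tool from outside, world axes, zero at the start; "wrist_torque": the same for the moment, N m; "width": finger opening in m.
Only numpy, scipy, OpenCV 4.12 (cv2) and the standard library are available. Lean on these libraries where they do the work, as an engineer would, in place of code of your own. Each camera call takes 0.05 s, during which the arm holds its last target.

## Working session

There is one attempt and no reset: what is moved stays moved. The work goes in short steps, Python scripts to look and compute and a tool call to move; the robot and the scene stay as the last step left them, time stands still between calls to the robot, and variables do not carry over. Pictures are saved under pics/ and viewed, and the job is handed in when it is done.

Besides the shell and the picture viewer there is one more tool, called after "Call:" as name(argument=value, ...) on one line, values as JSON. drive_tool: Moves the arm, as the interface text tells. Its arguments: {"type":"object","properties":{"increments":{"type":"array","items":{"type":"array","items":{"type":"number"}}},"force":{"type":"number"}},"required":["increments"]}

```bash
ls; mkdir -p pics
python3 - <<'E'
from cell import telemetry, optics, workorder, bot
import cv2
for n in ("scene","top"):
    im=optics.get_image(n); cv2.imwrite(f"pics/{n}0.png",im); print(n,optics.calibration(n))
s=telemetry.sense(); print(s); print([a for a in dir(bot) if a[0]!='_'])
E
```

```text
pics
scene {'fx': 455.0277997062553, 'fy': 455.0277997062553, 'cx': 276.19733064433746, 'cy': 209.9038300147395, 'rvec': array([ 1.88197473,  1.50457967, -0.68190289]), 'tvec': array([-0.11526998, -0.24737446,  1.54491589])}
top {'fx': 475.74368976414996, 'fy': 475.74368976414996, 'cx': 270.15367056386117, 'cy': 210.11985085879402, 'rvec': array([ 2.17058276, -2.14927378,  0.14020619]), 'tvec': array([-0.0022798 ,  0.53668387,  1.33764536])}
{'time': 0.1, 'joint_positions': array([ 1.11287996e+00,  2.21153590e-01,  1.52751276e+00,  1.15299982e-05,
        1.39471038e+00, -1.26107450e-01]), 'joint_velocities': array([ 0.00023419, -0.00151879, -0.00359094, -0.00045093,  0.00200368,
        0.00045532]), 'joint_torque': array([ 1.18718210e-03, -4.98240781e+01, -3.90548980e+01, -5.55222164e-05,
        5.61062334e-03, -3.98400903e-05]), 'eef_pos': array([0.20336459, 0.59042852, 0.2442962 ]), 'ee_rot': array([[-7.98887979e-04, -9.45453873e-01,  3.25755023e-01],
       [-1.59525682e-03,  3.25755918e-01,  9.45452557e-01],
       [-9.99998408e-01,  2.35647760e-04, -1.76848423e-03]]), 'force': array([-0.00198916,  0.37131518, -0.75098106]), 'wrist_torque': array([-0.01593489, -0.05665721, -0.0176963 ]), 'width': 0.0858319370966768}
['MotionError', 'tcp_to_tips']
```

View pics/scene0.png

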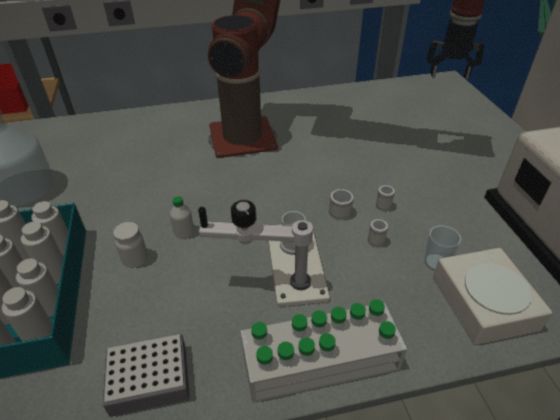

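View pics/top0.png

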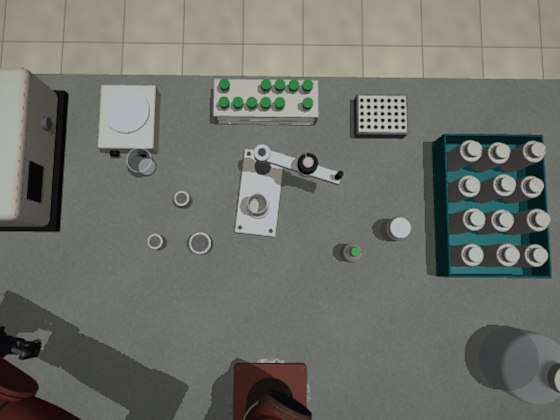

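The scene shows two slim cartridges (scene px 385,198 and 378,233) and the wide one (341,204). In the top view the slim ones are at (181,199) and (156,241), the wide at (200,243), the mouth at (256,205), the post at (262,153), the knob at (308,162) and the peg at (339,175). Next I zoom in to measure.

```bash
cat > h.py <<'E'
from cell import telemetry, optics, workorder, bot
import cv2, numpy as np
C={n:optics.calibration(n) for n in("scene","top")}
def K(n):
    c=C[n];return np.array([[c['fx'],0,c['cx']],[0,c['fy'],c['cy']],[0,0,1.]])
def ray(n,px):
    c=C[n];R=cv2.Rodrigues(c['rvec'])[0];o=-R.T@c['tvec']
    d=R.T@np.linalg.inv(K(n))@np.array([px[0],px[1],1.]);return o,d
def at(n,px,z):
    o,d=ray(n,px);return o+d*(z-o[2])/d[2]
def proj(n,p):
    c=C[n];return cv2.projectPoints(np.array([p],float),c['rvec'],c['tvec'],K(n),None)[0].reshape(2)
def st():
    s=telemetry.sense();print('t',round(s['time'],2),'p',s['eef_pos'].round(4),'w',round(s['width'],4),'F',s['force'].round(1),'T',s['wrist_torque'].round(2));print('R',s['ee_rot'].round(3).tolist(),'q',s['joint_positions'].round(3));return s
def crop(im,x0,y0,x1,y1,f,name,marks=()):
    c=cv2.resize(im[y0:y1,x0:x1],None,fx=f,fy=f,interpolation=cv2.INTER_CUBIC)
    for m in marks: cv2.drawMarker(c,(int((m[0]-x0+.5)*f),int((m[1]-y0+.5)*f)),(0,0,255),0,14,1)
    cv2.imwrite(f'pics/{name}.png',c)
E
python3 - <<'E'
from h import *
im=cv2.imread('pics/top0.png')
crop(im,135,135,355,275,3.6,'t0c')
im=cv2.imread('pics/scene0.png')
crop(im,190,170,410,310,3.6,'s0c')
for nm,px,z in [('a',(181,199),.06),('b',(156,241),.06),('wide',(200,243),.06),('mouth',(256,205),.11),('post',(262,153),.19),('knob',(308,162),.248),('peg',(339,175),.236),('bot',(354,252),.115),('jar',(400,228),.1),('beak',(141,160),.095)]:
    print(nm,at('top',px,z).round(4))
E
```

```text
a [0.5625 0.2558 0.06  ]
b [0.443  0.3218 0.06  ]
wide [0.4386 0.1986 0.06  ]
mouth [0.5408 0.0421 0.11  ]
post [0.6659 0.0263 0.19  ]
knob [ 0.6301 -0.0879  0.248 ]
peg [ 0.6008 -0.1657  0.236 ]
bot [ 0.4156 -0.2225  0.115 ]
jar [ 0.4828 -0.3519  0.1   ]
beak [0.6659 0.3641 0.095 ]
```

View pics/t0c.png

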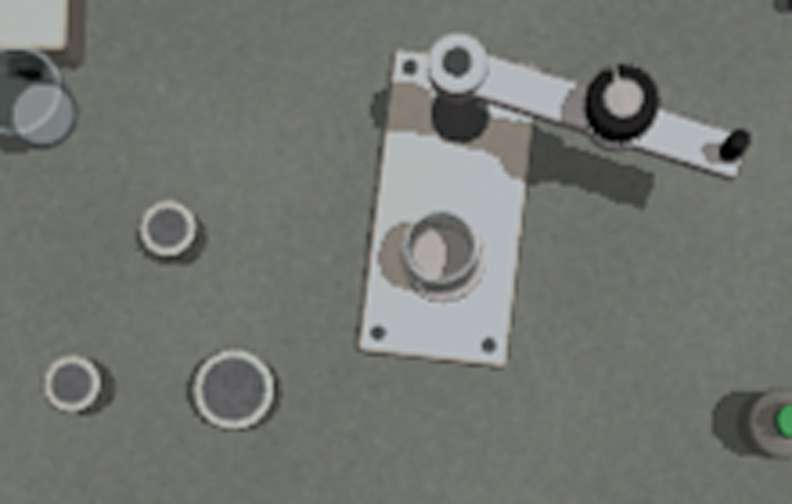

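View pics/s0c.png

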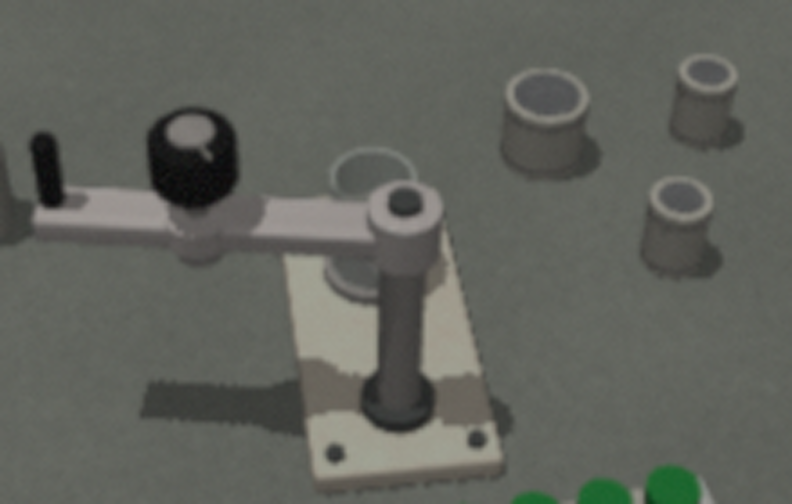

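Run:
```python
from h import *
def circ(n,p,r,k=60):
    t=np.linspace(0,2*np.pi,k);return np.array([proj(n,(p[0]+r*np.cos(a),p[1]+r*np.sin(a),p[2])) for a in t])
from scipy.optimize import least_squares
# fit white rim of carts: threshold in both cams
out={}
for n,seeds in (('top',{'a':(181.5,198.6),'b':(155.2,241.7),'w':(200,243.3)}),('scene',{'b?':(385,190),'a?':(379,225),'w':(341,197)})):
    im=cv2.imread(f'pics/{n}0.png');g=cv2.cvtColor(im,cv2.COLOR_BGR2GRAY)
    f=8
    for k,(u,v) in seeds.items():
        x0,y0=int(u)-18,int(v)-18
        c=cv2.resize(g[y0:y0+36,x0:x0+36],None,fx=f,fy=f,interpolation=cv2.INTER_CUBIC)
        th=cv2.inRange(c,145,255)
        cs=cv2.findContours(th,cv2.RETR_EXTERNAL,cv2.CHAIN_APPROX_NONE)[0]
        cc=max(cs,key=cv2.contourArea);e=cv2.fitEllipse(cc)
        px=((e[0][0]+.5)/f-.5+x0,(e[0][1]+.5)/f-.5+y0)
        print(n,k,np.round(px,2),np.round(np.array(e[1])/f,1),at(n,px,.06).round(4))
for n,w in(('top',(225,180,285,240)),('scene',(255,195,345,310))):
    im=cv2.imread(f'pics/{n}0.png');f=10 if n=='top' else 6
    crop(im,*w,f,n+'m')
```

```text
top a [181.19 197.78] [14.5 14.9] [0.566  0.2553 0.06  ]
top b [154.5 241. ] [14.8 15.1] [0.443  0.3259 0.06  ]
top w [199.52 242.65] [21.1 21.6] [0.4396 0.2    0.06  ]Traceback (most recent call last):
  File "<stdin>", line 15, in <module>
ValueError: max() iterable argument is empty
```

Run:
```python
from h import *
def circ(n,p,r,k=80):
    t=np.linspace(0,2*np.pi,k);return np.array([proj(n,(p[0]+r*np.cos(a),p[1]+r*np.sin(a),p[2])) for a in t])
col=np.array([.5425,.0385]); print('campos',ray('top',(0,0))[0].round(3))
carts=[(.566,.2553,.06),(.443,.3259,.06)]
im0=cv2.imread('pics/top0.png')
for n,w in(('top',(220,140,290,240)),('scene',(245,170,410,310))):
    im=cv2.imread(f'pics/{n}0.png');f=6 if n=='top' else 4.8
    c=cv2.resize(im[w[1]:w[3],w[0]:w[2]],None,fx=f,fy=f,interpolation=cv2.INTER_CUBIC)
    raw=c.copy()
    def dr(P,colr): 
        q=np.round(((P-np.array(w[:2])+.5)*f)).astype(int); cv2.polylines(c,[q],True,colr,1)
    dr(circ(n,(*col,.11),.029),(0,0,255)); dr(circ(n,(*col,.02),.029),(0,255,0))
    for k in carts: dr(circ(n,k,.022),(0,0,255)); dr(circ(n,(k[0],k[1],0),.022),(0,255,0))
    if n=='top': c=np.hstack([raw,c])
    cv2.imwrite(f'pics/{n}m.png',c)
```

```text
campos [0.367 0.01  1.394]
```

View pics/topm.png

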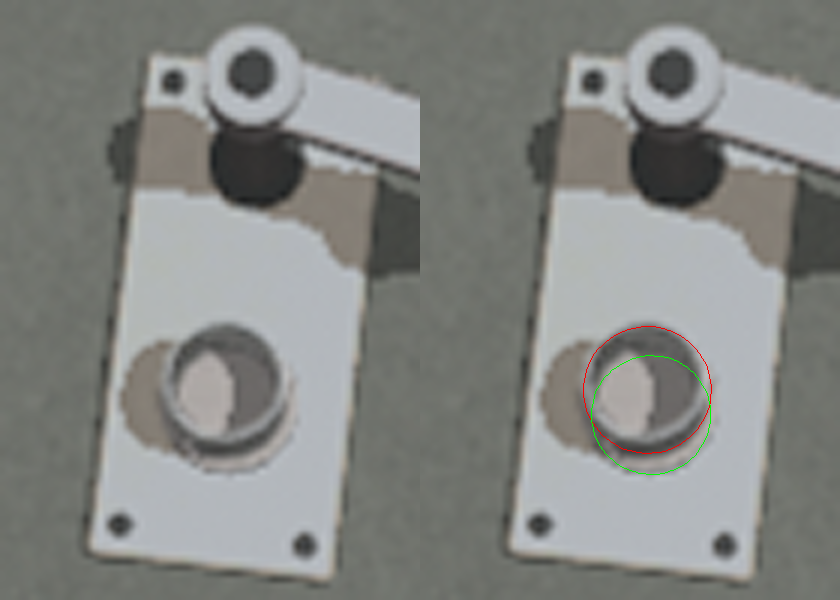

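View pics/scenem.png

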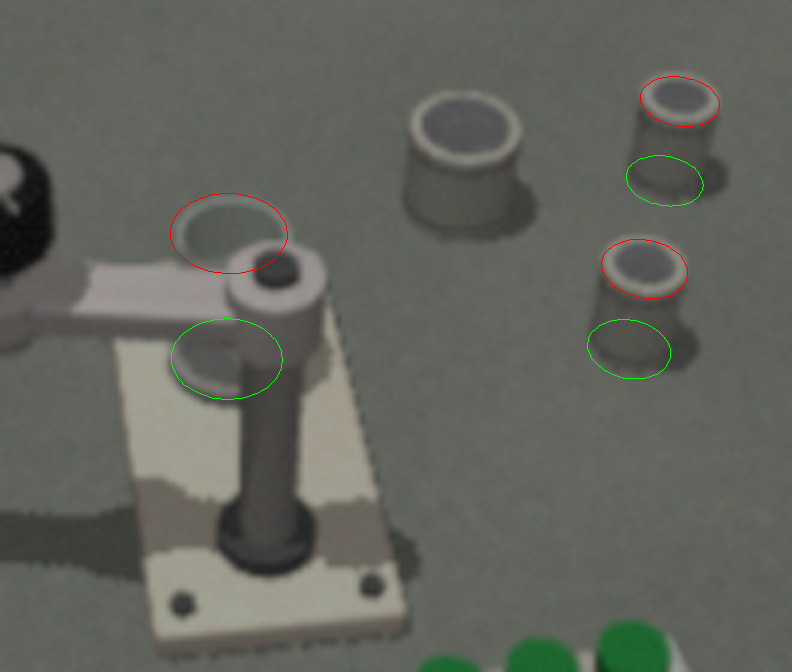

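Run:
```python
from h import *
P=lambda u,v,z: at('top',((u+.0)/6-.5+220,(v)/6-.5+140),z)[:2]
hTL,hBL,hBR=P(172,81,.02),P(119,525,.02),P(305,545,.02)
print(hTL,hBL,hBR)
ax=(hTL-hBL);print('hole len',np.linalg.norm(ax),np.linalg.norm(hBL-hBR)); ax/=np.linalg.norm(ax)
print('yaw',np.arctan2(ax[1],ax[0]), 'perp', ax@(hBL-hBR)/np.linalg.norm(hBL-hBR))
mid=(hBL+hBR)/2
m=P(222,384,.11);m2=P(226,413,.02);post=P(253,75,.19);knob=at('top',(621/3.6-.5+135,102/3.6-.5+135),.248)[:2]
print('mouth',m,'rel',(m-mid)@ax, np.cross(ax,m-mid)); print('post',post,'d',np.linalg.norm(post-m),'rel',(post-mid)@ax,np.cross(ax,post-mid),np.arctan2(*(post-m)[::-1]))
print('knob',knob,np.linalg.norm(knob-post))
# large scene mouth crop
im=cv2.imread('pics/scene0.png');
f=10;x0,y0=275,200
c=cv2.resize(im[y0:y0+60,x0:x0+45],None,fx=f,fy=f,interpolation=cv2.INTER_CUBIC);r=c.copy()
for (p,cl) in (((.545,.041,.11),(0,0,255)),((.545,.041,.03),(0,255,0))):
    t=np.linspace(0,6.28,80);
    for rr in (.029,.025):
        q=np.array([proj('scene',(p[0]+rr*np.cos(a),p[1]+rr*np.sin(a),p[2])) for a in t])
        cv2.polylines(c,[np.round((q-[x0,y0]+.5)*f).astype(int)],True,cl,1)
cv2.imwrite('pics/sm2.png',cv2.resize(np.hstack([r,c]),None,fx=.85,fy=.85))
im=cv2.imread('pics/top0.png');x0,y0=235,185
c=cv2.resize(im[y0:y0+45,x0:x0+45],None,fx=f,fy=f,interpolation=cv2.INTER_CUBIC);r=c.copy()
for (p,cl) in (((.545,.041,.11),(0,0,255)),((.545,.041,.03),(0,255,0))):
    for rr in (.029,.025):
        q=np.array([proj('top',(p[0]+rr*np.cos(a),p[1]+rr*np.sin(a),p[2])) for a in t])
        cv2.polylines(c,[np.round((q-[x0,y0]+.5)*f).astype(int)],True,cl,1)
cv2.imwrite('pics/tm2.png',cv2.resize(np.hstack([r,c]),None,fx=.85,fy=.85))
```

```text
[0.70767131 0.06949326] [0.48816664 0.09173442] [0.47938681 0.00186902]
hole len 0.2206285806483628 0.09029326909505157
yaw -0.10097969477600555 perp -0.003589037335569912
mouth [0.54490488 0.04075694] rel 0.06142612101651973 0.0001482280246208889
post [0.66854662 0.02720967] d 0.12438170714254639 rel 0.18580369353204118 -0.0008659350985403477 -0.10913342078623384
knob [ 0.6279914  -0.08538983] 0.11968029800077822<stdin>:9: DeprecationWarning: Arrays of 2-dimensional vectors are deprecated. Use arrays of 3-dimensional vectors instead. (deprecated in NumPy 2.0)
```

View pics/sm2.png

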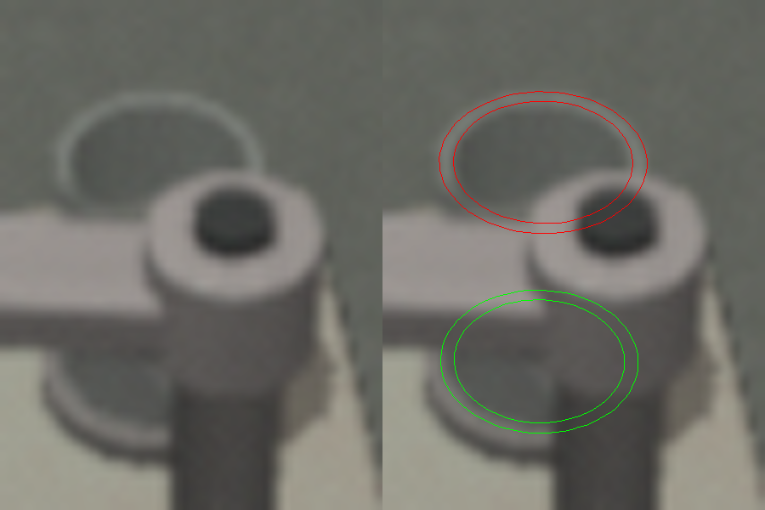

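View pics/tm2.png

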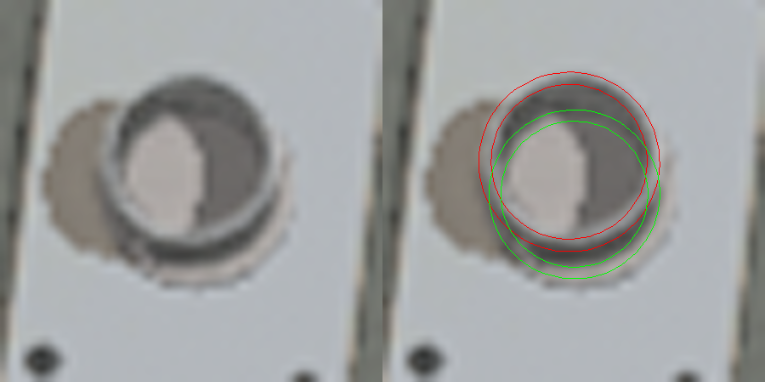

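```bash
cat >> h.py <<'E'
def to(*p,yaw=None):
    s=telemetry.sense();R=s['ee_rot'];d=R.T@(np.array(p)-s['eef_pos'])
    print('delta tool',d.round(4),'|d|',np.linalg.norm(d).round(4),'rows',np.ceil(np.linalg.norm(d)/.0417))
    # tilt correction: rotvec to make x straight down keeping z horizontal, optional yaw of z axis
    z=R[:,2];a=np.arctan2(z[1],z[0]) if yaw is None else yaw
    zt=np.array([np.cos(a),np.sin(a),0]);xt=np.array([0,0,-1.]);Rt=np.column_stack([xt,np.cross(zt,xt),zt])
    print('rot deg',np.degrees(cv2.Rodrigues(R.T@Rt)[0].ravel()).round(2))
E
python3 -c "
from h import *
to(.4435,.3255,.12)"
```

```text
delta tool [ 0.1245 -0.3134 -0.172 ] |d| 0.3786 rows 10.0
rot deg [-0.   -0.1  -0.01]
```

Call:
drive_tool(increments=[[0,0,0,0.008,-0.033,-0.018,1],[0,0,0,0.008,-0.033,-0.018,1],[0,0,0,0.008,-0.033,-0.018,1],[0,0,0,0.008,-0.033,-0.018,1],[0,0,0,0.008,-0.033,-0.018,1]], force=40)

```text
time: 0.52
eef_pos: [0.3281, 0.4527, 0.2023]
ee_rot: [[-0.002, -0.95, 0.314], [0.002, 0.314, 0.95], [-1.0, 0.003, 0.001]]
force: [0.6, 0.8, 0.4]
width: 0.0853
```

```bash
python3 -c "
from h import *
st();to(.4435,.3255,.12)"
```

```text
t 0.52 p [0.3281 0.4527 0.2023] w 0.0853 F [0.6 0.8 0.4] T [ 0.01  0.04 -0.02]
R [[-0.002, -0.95, 0.314], [0.002, 0.314, 0.95], [-1.0, 0.003, 0.001]] q [ 0.801  0.098  1.746  0.003  1.297 -0.452]
delta tool [ 0.0817 -0.1497 -0.0847] |d| 0.1904 rows 5.0
rot deg [ 0.    0.06 -0.17]
```

Call:
drive_tool(increments=[[0,0,0,0.016,-0.033,-0.018,1],[0,0,0,0.016,-0.033,-0.018,1],[0,0,0,0.016,-0.033,-0.018,1],[0,0,0,0.016,-0.033,-0.018,1],[0,0,0,0.014,-0.018,-0.012,1]])

```text
time: 0.93
eef_pos: [0.4482, 0.3199, 0.1227]
ee_rot: [[0.001, -0.949, 0.314], [0.003, 0.314, 0.949], [-1.0, 0.0, 0.003]]
force: [0.4, -0.0, -0.1]
width: 0.0852
```

```bash
python3 -c "
from h import *
st();to(.4435,.3255,.04)
im=optics.get_image('top');crop(im,100,180,260,300,5,'g1')
im=optics.get_image('scene');crop(im,320,90,480,250,3.7,'g1s')"
```

```text
t 0.93 p [0.4482 0.3199 0.1227] w 0.0852 F [ 0.4 -0.  -0.1] T [0.02 0.01 0.01]
R [[0.001, -0.949, 0.314], [0.003, 0.314, 0.949], [-1.0, 0.0, 0.003]] q [ 0.475  0.165  1.833  0.003  1.142 -0.778]
delta tool [0.0827 0.0062 0.0036] |d| 0.083 rows 2.0
rot deg [ 0.    0.18 -0.03]
```

View pics/g1s.png

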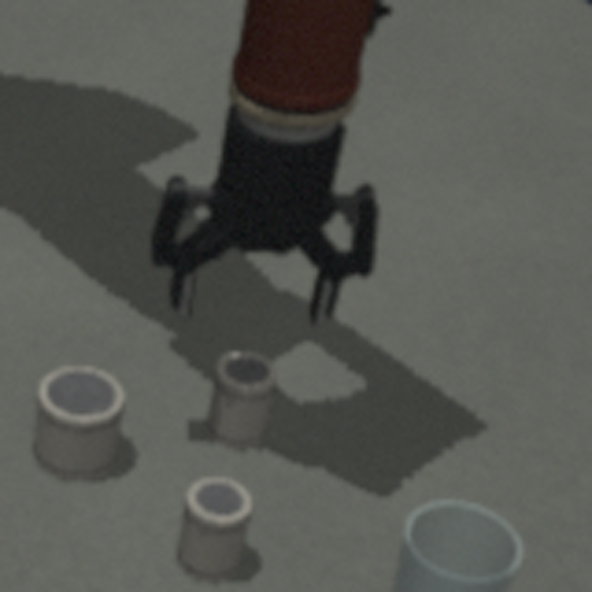

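The open gripper straddles cartridge b (px 245,375 in the crop) and the wide one is clear to the left. I go down and grip.

Call:
drive_tool(increments=[[0,0,0,0.005,0.006,0.0035,1],[0,0,0,0.025,0,0,1],[0,0,0,0.025,0,0,1],[0,0,0,0.024,0,0,1],[0,0,0,0.003,0,0,0.3]])

```text
time: 1.45
eef_pos: [0.4407, 0.3292, 0.0385]
ee_rot: [[-0.0, -0.948, 0.317], [0.005, 0.317, 0.948], [-1.0, 0.002, 0.005]]
force: [-1.2, -1.2, -0.8]
width: 0.0757
```

Call:
drive_tool(increments=[[0,0,0,0,0,0,0],[0,0,0,0,0,0,0],[0,0,0,0,0,0,0],[0,0,0,0,0,0,0],[0,0,0,0,0,0,0]])

```text
time: 1.87
eef_pos: [0.4392, 0.3336, 0.042]
ee_rot: [[0.002, -0.95, 0.312], [0.007, 0.312, 0.95], [-1.0, 0.001, 0.007]]
force: [0.7, -0.1, -1.2]
width: 0.0431
```

```bash
python3 -c "
from h import *
st()"
```

```text
t 1.87 p [0.4392 0.3336 0.042 ] w 0.0431 F [ 0.7 -0.1 -1.2] T [-0.03 -0.04 -0.  ]
R [[0.002, -0.95, 0.312], [0.007, 0.312, 0.95], [-1.0, 0.001, 0.007]] q [ 0.503  0.283  1.868  0.007  0.985 -0.754]
```

Gripped (opening 43 mm, cartridge 44 mm). Lift.

Call:
drive_tool(increments=[[0,0,0,-0.03,0,0,0],[0,0,0,-0.035,0,0,0],[0,0,0,-0.035,0,0,0],[0,0,0,-0.035,0,-0.005,0],[0,0,0,-0.015,-0.005,-0.02,0]])

```text
time: 2.28
eef_pos: [0.4336, 0.3078, 0.1962]
ee_rot: [[-0.003, -0.951, 0.311], [0.006, 0.311, 0.951], [-1.0, 0.005, 0.004]]
force: [0.6, 0.2, 0.6]
width: 0.0432
```

```bash
python3 -c "
from h import *
st();to(.545,.041,.19)"
```

```text
t 2.28 p [0.4336 0.3078 0.1962] w 0.0432 F [0.6 0.2 0.6] T [-0.02 -0.03 -0.02]
R [[-0.003, -0.951, 0.311], [0.006, 0.311, 0.951], [-1.0, 0.005, 0.004]] q [ 0.465  0.038  1.822  0.007  1.282 -0.792]
delta tool [ 0.0043 -0.1888 -0.219 ] |d| 0.2892 rows 7.0
rot deg [ 0.    0.25 -0.29]
```

Call:
drive_tool(increments=[[0,0.25,-0.3,0.001,-0.026,-0.03,0],[0,0,0,0,-0.026,-0.03,0],[0,0,0,0,-0.026,-0.03,0],[0,0,0,0,-0.026,-0.03,0],[0,0,0,0,-0.026,-0.03,0]])

```text
time: 2.7
eef_pos: [0.5161, 0.1249, 0.2098]
ee_rot: [[0.023, -0.954, 0.3], [0.009, 0.3, 0.954], [-1.0, -0.02, 0.016]]
force: [1.4, 0.3, -1.5]
width: 0.0429
```

```bash
python3 -c "
from h import *
st();to(.545,.041,.19)"
```

```text
t 2.7 p [0.5161 0.1249 0.2098] w 0.0429 F [ 1.4  0.3 -1.5] T [-0.01 -0.01 -0.01]
R [[0.023, -0.954, 0.3], [0.009, 0.3, 0.954], [-1.0, -0.02, 0.016]] q [ 0.085  0.005  1.829  0.007  1.283 -1.183]
delta tool [ 0.0197 -0.0524 -0.0716] |d| 0.0909 rows 3.0
rot deg [-0.01  0.89  1.13]
```

Call:
drive_tool(increments=[[0,0.9,1.1,0.005,-0.018,-0.024,0],[0,0,0,0.005,-0.018,-0.024,0],[0,0,0,0.005,-0.012,-0.018,0],[0,0,0,0.003,0,0,0],[0,0,0,0,0,0,0]])

```text
time: 3.12
eef_pos: [0.548, 0.0347, 0.1979]
ee_rot: [[0.012, -0.95, 0.311], [-0.003, 0.31, 0.951], [-1.0, -0.013, 0.001]]
force: [-0.7, 0.3, -1.2]
width: 0.0432
```

```bash
python3 -c "
from h import *
st();to(.545,.041,.175)"
```

```text
t 3.12 p [0.548  0.0347 0.1979] w 0.0432 F [-0.7  0.3 -1.2] T [-0.03  0.02 -0.01]
R [[0.012, -0.95, 0.311], [-0.003, 0.31, 0.951], [-1.0, -0.013, 0.001]] q [-0.079  0.069  1.786 -0.002  1.274 -1.334]
delta tool [0.0229 0.0051 0.0051] |d| 0.024 rows 1.0
rot deg [-0.    0.06  0.72]
```

Call:
drive_tool(increments=[[0,0,0.7,0.008,0.003,0.003,0],[0,0,0,0.008,0.002,0.002,0],[0,0,0,0.008,0,0,0],[0,0,0,0.007,0,0,0],[0,0,0,0,0,0,0]])

```text
time: 3.53
eef_pos: [0.544, 0.0452, 0.1654]
ee_rot: [[0.002, -0.952, 0.307], [0.002, 0.307, 0.952], [-1.0, -0.001, 0.003]]
force: [-0.2, -0.4, -1.4]
width: 0.043
```

Run:
```python
from h import *
im=optics.get_image('scene');cv2.imwrite('pics/s2.png',im)
im2=optics.get_image('top');cv2.imwrite('pics/t2.png',im2)
s=st();to(.545,.041,.162)
crop(im,240,130,360,280,4,'s2c');crop(im2,200,140,300,240,6,'t2c')
```

```text
t 3.63 p [0.5447 0.045  0.1668] w 0.0429 F [ 0.9  0.2 -1. ] T [ 0.06  0.02 -0.03]
R [[0.003, -0.951, 0.308], [0.002, 0.308, 0.951], [-1.0, -0.002, 0.003]] q [-0.063  0.102  1.813  0.003  1.224 -1.322]
delta tool [ 0.0048 -0.0015 -0.0037] |d| 0.0062 rows 1.0
rot deg [-0.    0.17  0.13]
```

View pics/s2c.png

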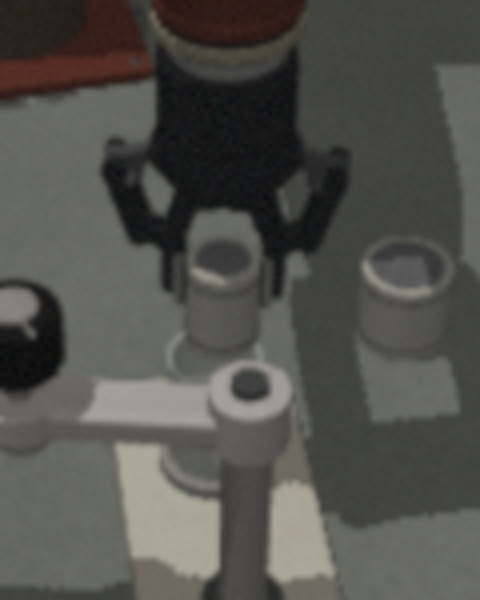

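View pics/t2c.png

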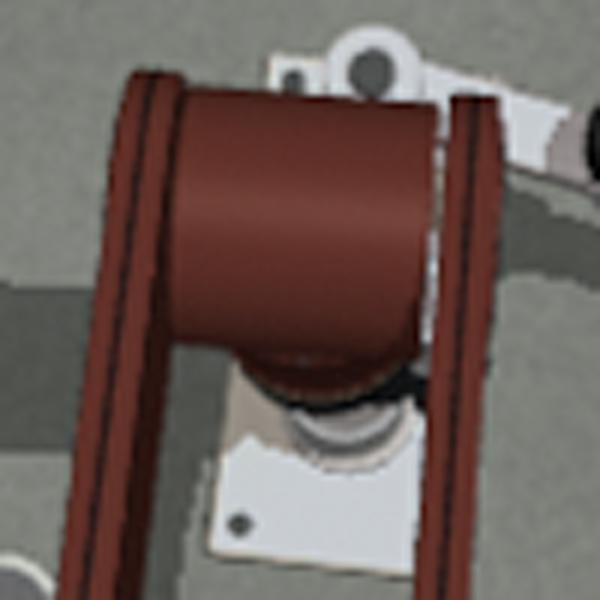

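```bash
cat >> h.py <<'E'
def ring(n,p,r):
    return np.array([proj(n,(p[0]+r*np.cos(a),p[1]+r*np.sin(a),p[2])) for a in np.linspace(0,6.28,80)])
def ov(n,src,x0,y0,x1,y1,f,rings,name):
    im=cv2.imread(src);c=cv2.resize(im[y0:y1,x0:x1],None,fx=f,fy=f,interpolation=cv2.INTER_CUBIC);r=c.copy()
    for p,rad,cl in rings: cv2.polylines(c,[np.round((ring(n,p,rad)-[x0,y0]+.5)*f).astype(int)],True,cl,1)
    cv2.imwrite(f'pics/{name}.png',np.hstack([r,c]))
E
python3 - <<'E'
from h import *
x,y,z=.544,.0455,.166
ov('scene','pics/s2.png',270,180,320,265,8,[((x,y,z+.018),.022,(0,0,255)),((x,y,z-.042),.022,(0,255,0)),((.545,.041,.11),.029,(255,0,0))],'s2o')
E
```

```text
(no output)
```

View pics/s2o.png

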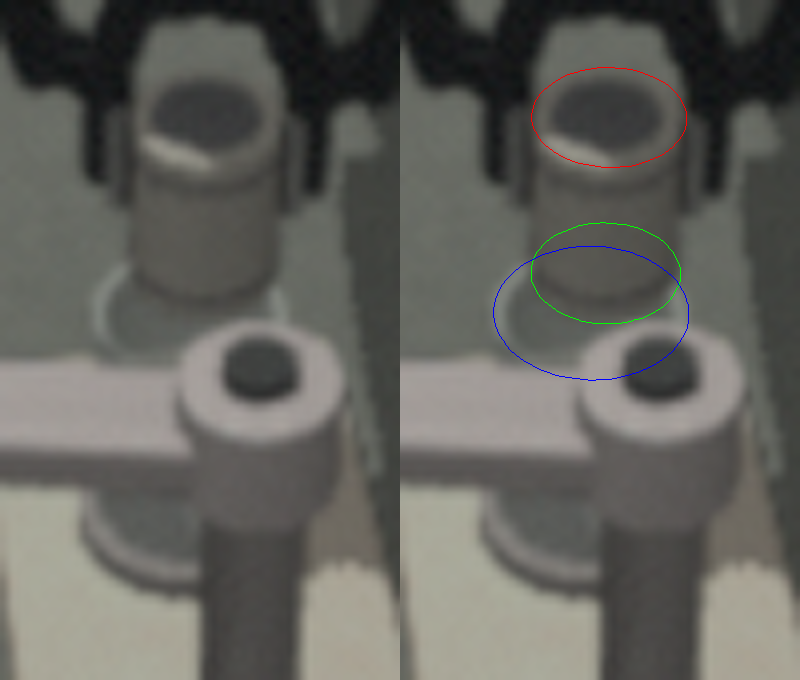

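Run:
```python
from h import *
im=cv2.imread('pics/s2.png')[180:232,275:320]
c=cv2.resize(im,None,fx=11,fy=11,interpolation=cv2.INTER_CUBIC)
c=cv2.convertScaleAbs(c,alpha=2.0,beta=-90);cv2.imwrite('pics/s2e.png',c)
```

```text
(no output)
```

View pics/s2e.png

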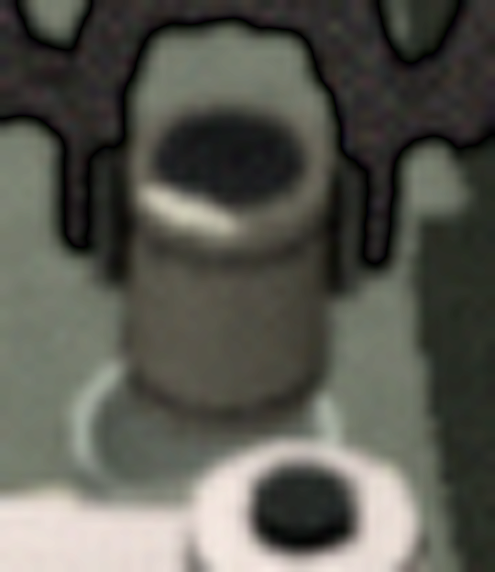

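The lower end of the cartridge looks too far from the camera (crop bottom arc at y≈300, expected 323), and its top looks rounder than it should. So it hangs tilted by about 6–7° about the pad axis. I tilt the tool to compensate and check again.

Call:
drive_tool(increments=[[0,0,-3,0,-0.001,-0.002,0],[0,0,-3,0,0,-0.001,0],[0,0,0,0,0,0,0],[0,0,0,0,0,0,0],[0,0,0,0,0,0,0]])

```text
time: 4.05
eef_pos: [0.5458, 0.043, 0.1683]
ee_rot: [[0.107, -0.946, 0.306], [-0.03, 0.304, 0.952], [-0.994, -0.111, 0.004]]
force: [0.4, 0.1, -0.4]
width: 0.0435
```

Run:
```python
from h import *
im=optics.get_image('scene');cv2.imwrite('pics/s3.png',im)
s=st();to(.545,.041,.165)
x,y,z=s['eef_pos']
ov('scene','pics/s3.png',270,180,320,240,8,[((x,y,z+.018),.022,(0,0,255)),((x,y,z-.042),.022,(0,255,0)),((.545,.041,.11),.029,(255,0,0))],'s3o')
```

```text
t 4.1 p [0.546  0.0429 0.1684] w 0.0431 F [ 0.3  0.6 -0.9] T [-0.    0.11 -0.05]
R [[0.107, -0.946, 0.306], [-0.03, 0.304, 0.952], [-0.994, -0.111, 0.004]] q [-0.051  0.028  1.891 -0.028  1.114 -1.3  ]
delta tool [ 0.0034  0.0008 -0.0021] |d| 0.004 rows 1.0
rot deg [-0.01  0.22  6.38]
```

View pics/s3o.png

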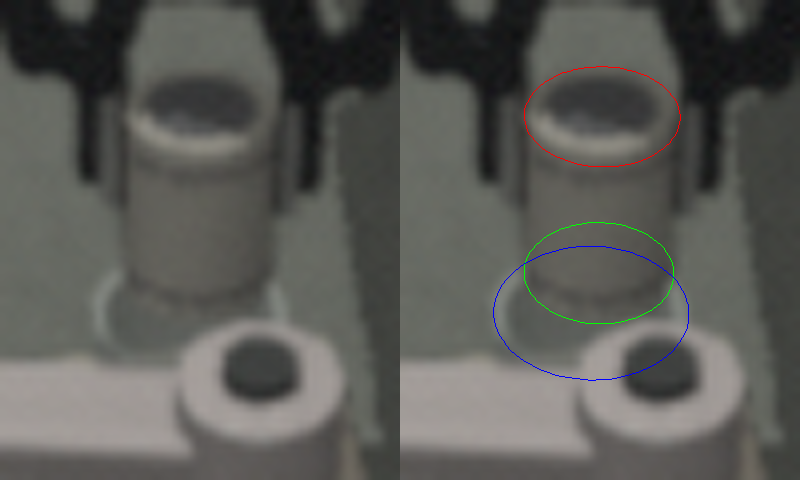

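Run:
```python
from h import *
im=optics.get_image('top');cv2.imwrite('pics/t3.png',im)
x,y,z=telemetry.sense()['eef_pos']
ov('top','pics/t3.png',240,185,290,235,8,[((x,y,z+.02),.022,(0,0,255)),((x-.0045,y,z+.018),.022,(0,255,255)),((.545,.041,.11),.029,(255,0,0))],'t3o')
```

```text
(no output)
```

View pics/t3o.png

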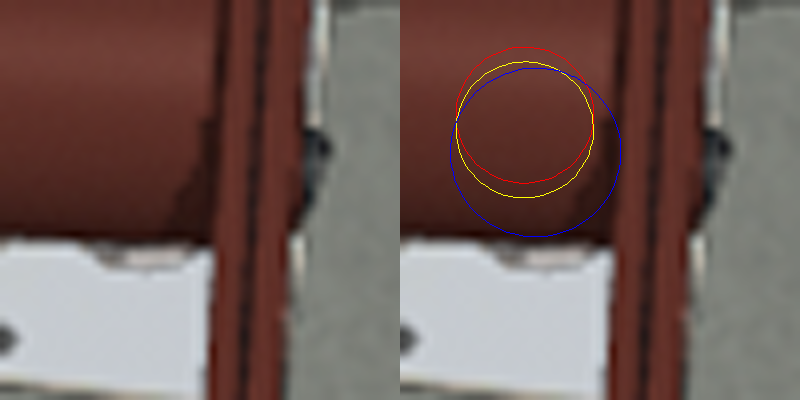

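Run:
```python
from h import *
st();to(.547,.0415,.150)
```

```text
t 4.15 p [0.5461 0.0428 0.1683] w 0.0429 F [ 0.2 -0.8  0.2] T [ 0.01  0.05 -0.09]
R [[0.107, -0.946, 0.306], [-0.031, 0.304, 0.952], [-0.994, -0.111, 0.004]] q [-0.051  0.028  1.891 -0.028  1.114 -1.3  ]
delta tool [ 0.0183  0.0008 -0.001 ] |d| 0.0184 rows 1.0
rot deg [-0.01  0.21  6.38]
```

Call:
drive_tool(increments=[[0,0.2,0,0.005,0.001,-0.001,0],[0,0,0,0.005,0.0005,0,0],[0,0,0,0.005,0.0005,0,0],[0,0,0,0.004,0,0,0],[0,0,0,0,0,0,0]])

```text
time: 4.57
eef_pos: [0.5471, 0.0412, 0.1474]
ee_rot: [[0.105, -0.946, 0.307], [-0.034, 0.305, 0.952], [-0.994, -0.111, 0.0]]
force: [0.4, -0.4, 1.1]
width: 0.0431
```

Run:
```python
from h import *
s=st();to(.547,.0415,.145)
im=optics.get_image('scene');cv2.imwrite('pics/s4.png',im)
x,y,z=s['eef_pos']
ov('scene','pics/s4.png',270,180,320,240,8,[((x,y,z+.018),.022,(0,0,255)),((x,y,z-.042),.022,(0,255,0)),((.545,.041,.11),.029,(255,0,0)),((.545,.041,.11),.025,(255,0,0))],'s4o')
```

```text
t 4.57 p [0.5471 0.0412 0.1474] w 0.0431 F [ 0.4 -0.4  1.1] T [ 0.09 -0.03 -0.02]
R [[0.105, -0.946, 0.307], [-0.034, 0.305, 0.952], [-0.994, -0.111, 0.0]] q [-0.052  0.057  1.904 -0.032  1.074 -1.297]
delta tool [0.0024 0.0005 0.0002] |d| 0.0024 rows 1.0
rot deg [-0.    0.01  6.34]
```

View pics/s4o.png

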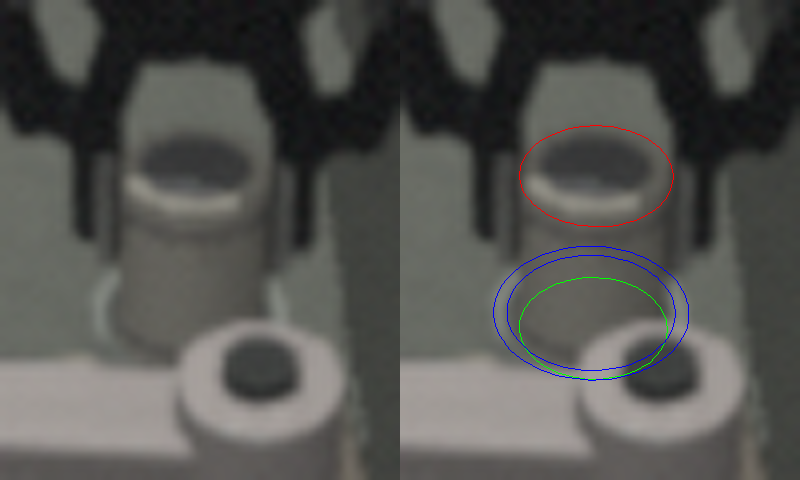

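Call:
drive_tool(increments=[[0,0,0,0.003,0.0003,0,0],[0,0,0,0.003,0.0003,0,0],[0,0,0,0.003,0.0003,0,0],[0,0,0,0.002,0,0,0],[0,0,0,0,0,0,0]])

```text
time: 5.03
eef_pos: [0.5481, 0.0412, 0.148]
ee_rot: [[0.105, -0.946, 0.306], [-0.035, 0.304, 0.952], [-0.994, -0.111, -0.001]]
force: [0.0, 0.2, -0.6]
width: 0.0431
```

Run:
```python
from h import *
s=st();to(.547,.0415,.135)
im=optics.get_image('scene');cv2.imwrite('pics/s5.png',im)
x,y,z=s['eef_pos']
ov('scene','pics/s5.png',270,180,320,240,8,[((x,y,z+.018),.022,(0,0,255)),((x,y,z-.042),.022,(0,255,0)),((.545,.041,.11),.029,(255,0,0)),((.545,.041,.11),.025,(255,0,0))],'s5o')
```

```text
t 5.03 p [0.5481 0.0412 0.148 ] w 0.0431 F [ 0.   0.2 -0.6] T [ 0.05  0.1  -0.01]
R [[0.105, -0.946, 0.306], [-0.035, 0.304, 0.952], [-0.994, -0.111, -0.001]] q [-0.051  0.058  1.901 -0.034  1.075 -1.297]
delta tool [ 0.0128  0.0026 -0.    ] |d| 0.0131 rows 1.0
rot deg [ 0.   -0.06  6.37]
```

View pics/s5o.png

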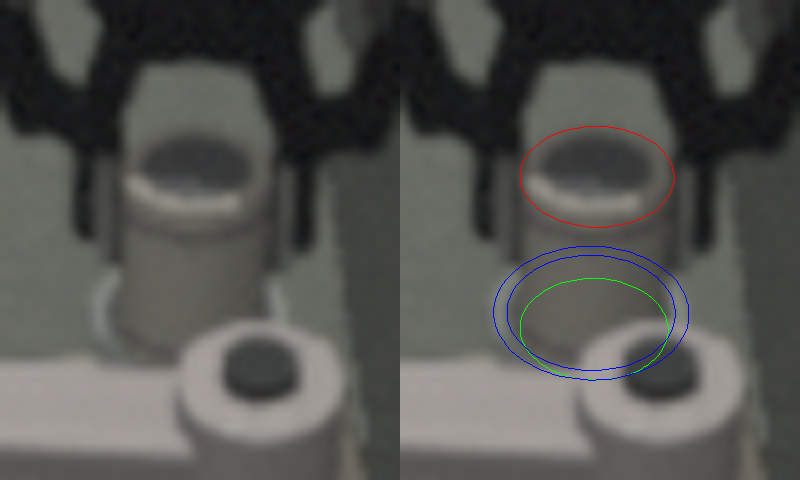

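Call:
drive_tool(increments=[[0,0,0,-0.003,0.002,-0.0005,0],[0,0,0,0,0.001,-0.0005,0],[0,0,0,0,0,0,0],[0,0,0,0.004,0,0,0],[0,0,0,0.005,0,0,0]])

```text
time: 5.5
eef_pos: [0.5468, 0.0407, 0.1457]
ee_rot: [[0.109, -0.946, 0.306], [-0.036, 0.304, 0.952], [-0.993, -0.114, -0.001]]
force: [-17.5, -1.2, 43.9]
width: 0.0428
```

Call:
drive_tool(increments=[[0,0,0,0.004,0,0,0],[0,0,0,0.004,0,0,0],[0,0,0,0.003,0,0,0],[0,0,0,0.003,0,0,0],[0,0,0,0.003,0,0,0]])

```text
time: 5.92
eef_pos: [0.5473, 0.0406, 0.1461]
ee_rot: [[0.104, -0.947, 0.305], [-0.037, 0.302, 0.952], [-0.994, -0.11, -0.004]]
force: [-16.0, 0.1, 25.8]
width: 0.0429
```

Run:
```python
from h import *
s=st();to(.545,.041,.135)
im=optics.get_image('scene');cv2.imwrite('pics/s6.png',im)
x,y,z=s['eef_pos']
ov('scene','pics/s6.png',270,180,320,240,8,[((x,y,z+.022),.022,(0,0,255)),((x,y,z-.038),.022,(0,255,0)),((.545,.041,.11),.029,(255,0,0)),((.545,.041,.11),.025,(255,0,0))],'s6o')
```

```text
t 5.92 p [0.5473 0.0406 0.1461] w 0.0429 F [-16.    0.1  25.8] T [ 0.2   2.35 -0.09]
R [[0.104, -0.947, 0.305], [-0.037, 0.302, 0.952], [-0.994, -0.11, -0.004]] q [-0.051  0.06   1.903 -0.036  1.073 -1.297]
delta tool [ 0.0108  0.0035 -0.0003] |d| 0.0113 rows 1.0
rot deg [ 0.01 -0.21  6.32]
```

View pics/s6o.png

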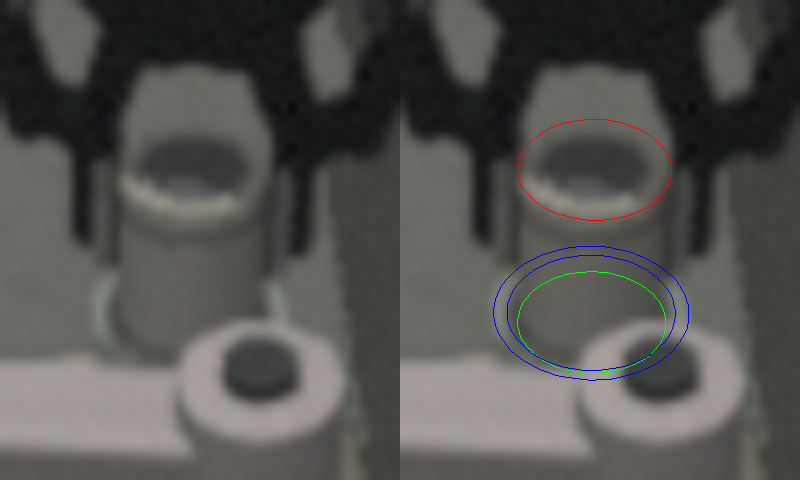

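Contact on the rim at TCP z≈0.146 (Fx −16, Fz +26). The force and the grasp geometry suggest that the cartridge sits about 4 mm toward +x. I lift, shift about 4 mm toward −x and try again.

Call:
drive_tool(increments=[[0,0,0,-0.006,0,0,0],[0,0,0,0,0.003,0,0],[0,0,0,0,0.002,0,0],[0,0,0,0,0,0,0],[0,0,0,0,0,0,0]])

```text
time: 6.38
eef_pos: [0.5411, 0.0426, 0.1508]
ee_rot: [[0.103, -0.947, 0.305], [-0.037, 0.302, 0.952], [-0.994, -0.11, -0.004]]
force: [0.6, 0.3, -0.6]
width: 0.0428
```

Run:
```python
from h import *
s=st();to(.5425,.041,.146)
im=optics.get_image('scene');cv2.imwrite('pics/s7.png',im)
x,y,z=s['eef_pos']
ov('scene','pics/s7.png',270,180,320,240,8,[((x,y,z+.022),.022,(0,0,255)),((x,y,z-.038),.022,(0,255,0)),((.545,.041,.11),.029,(255,0,0)),((.545,.041,.11),.025,(255,0,0))],'s7o')
```

```text
t 6.38 p [0.5411 0.0426 0.1508] w 0.0428 F [ 0.6  0.3 -0.6] T [ 0.02  0.1  -0.01]
R [[0.103, -0.947, 0.305], [-0.037, 0.302, 0.952], [-0.994, -0.11, -0.004]] q [-0.048  0.04   1.914 -0.036  1.082 -1.294]
delta tool [ 0.005  -0.0012 -0.0011] |d| 0.0052 rows 1.0
rot deg [ 0.01 -0.21  6.3 ]
```

View pics/s7o.png

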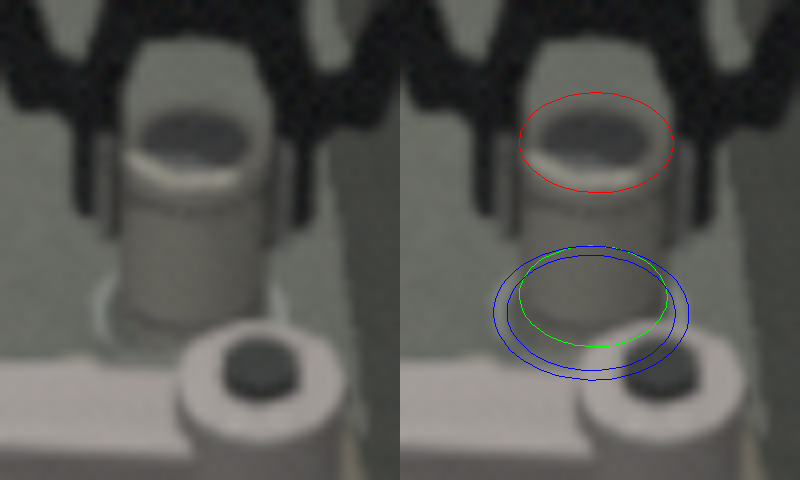

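Call:
drive_tool(increments=[[0,0,0,0.003,-0.001,-0.0015,0],[0,0,0,0.004,0.0003,0,0],[0,0,0,0.004,0.0004,0,0],[0,0,0,0.004,0.0004,0,0],[0,0,0,0.004,0.0004,0,0]])

```text
time: 6.85
eef_pos: [0.5429, 0.0405, 0.1446]
ee_rot: [[0.102, -0.947, 0.305], [-0.038, 0.302, 0.952], [-0.994, -0.109, -0.005]]
force: [-22.1, 1.4, 33.7]
width: 0.0435
```

Call:
drive_tool(increments=[[0,0,0,-0.001,0.003,-0.001,0],[0,0,0,0.001,0.003,-0.001,0],[0,0,0,0.003,0.001,0,0],[0,0,0,0.003,0.001,0,0],[0,0,0,0.003,0.001,0,0]])

```text
time: 7.27
eef_pos: [0.5366, 0.0409, 0.1358]
ee_rot: [[0.108, -0.946, 0.305], [-0.038, 0.303, 0.952], [-0.993, -0.114, -0.003]]
force: [3.8, 1.9, 1.6]
width: 0.043
```

Run:
```python
from h import *
s=st()
im=optics.get_image('scene');cv2.imwrite('pics/s8.png',im)
x,y,z=s['eef_pos']
ov('scene','pics/s8.png',270,180,320,240,8,[((x,y,z+.022),.022,(0,0,255)),((x,y,z-.038),.022,(0,255,0)),((.545,.041,.11),.029,(255,0,0)),((.545,.041,.11),.025,(255,0,0))],'s8o')
```

```text
t 7.27 p [0.5366 0.0409 0.1358] w 0.043 F [3.8 1.9 1.6] T [ 0.33 -0.55  0.07]
R [[0.108, -0.946, 0.305], [-0.038, 0.303, 0.952], [-0.993, -0.114, -0.003]] q [-0.051  0.045  1.94  -0.038  1.046 -1.295]
```

View pics/s8o.png

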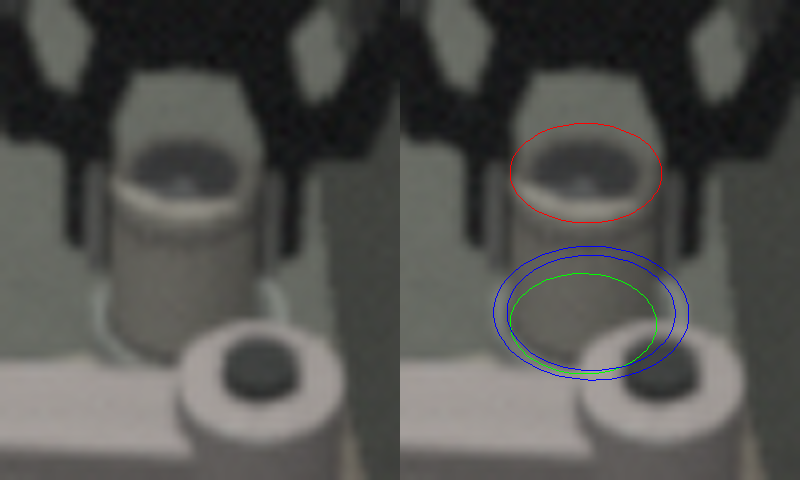

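Call:
drive_tool(increments=[[0,0,0,0.004,0,0.0005,0],[0,0,0,0.004,0,0,0],[0,0,0,0,0,0,0],[0,0,0,0,0,0,0.4],[0,0,0,0,0,0,0.7]])

```text
time: 7.73
eef_pos: [0.5372, 0.041, 0.1242]
ee_rot: [[0.105, -0.947, 0.305], [-0.038, 0.303, 0.952], [-0.994, -0.112, -0.004]]
force: [0.1, 0.5, 0.5]
width: 0.0538
```

Call:
drive_tool(increments=[[0,0,0,0,0,0,1],[0,0,0,0,0,0,1],[0,0,0,-0.02,0,0,1],[0,0,0,-0.03,0,0,1],[0,0,0,-0.03,0,0,1]])

```text
time: 8.15
eef_pos: [0.5212, 0.0437, 0.1959]
ee_rot: [[0.083, -0.949, 0.305], [-0.038, 0.303, 0.952], [-0.996, -0.09, -0.011]]
force: [0.6, 0.7, 0.5]
width: 0.0857
```

Run:
```python
from h import *
s=st()
im=optics.get_image('scene');cv2.imwrite('pics/s9.png',im)
x,y,z=s['eef_pos']
c=(.545,.041)
ov('scene','pics/s9.png',270,180,320,250,8,[((*c,.09),.022,(0,0,255)),((*c,.11),.029,(255,0,0)),((*c,.11),.025,(255,0,0))],'s9o')
to(.566,.2553,.12,yaw=np.arctan2(.95,.31))
```

```text
t 8.15 p [0.5212 0.0437 0.1959] w 0.0857 F [0.6 0.7 0.5] T [-0.01  0.01 -0.01]
R [[0.083, -0.949, 0.305], [-0.038, 0.303, 0.952], [-0.996, -0.09, -0.011]] q [-0.046 -0.043  1.906 -0.037  1.195 -1.295]
delta tool [0.0784 0.033  0.2148] |d| 0.231 rows 6.0
rot deg [ 0.32 -0.47  5.72]
```

View pics/s9o.png

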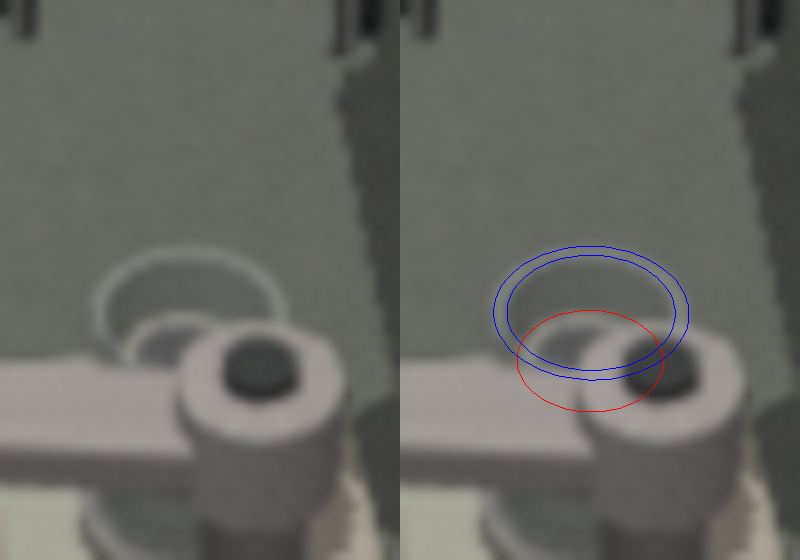

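Cartridge b slid down: its rim shows low in the tube (px ~180,335 in the crop). The earlier "tilt" was a misreading: the tool tilt I added is what pushed the lower end toward +x. For the second one I keep the tool upright and centre the grasp better.

Call:
drive_tool(increments=[[0.3,-0.5,5.7,-0.01,0.003,0.03,1],[0,0,0,0,-0.006,0.036,1],[0,0,0,0,-0.006,0.036,1],[0,0,0,0,-0.006,0.036,1],[0,0,0,0,-0.003,0.03,1]])

```text
time: 8.62
eef_pos: [0.5911, 0.1981, 0.2141]
ee_rot: [[-0.004, -0.948, 0.319], [-0.001, 0.319, 0.948], [-1.0, 0.004, -0.002]]
force: [0.0, 0.1, 0.5]
width: 0.0855
```

Run:
```python
from h import *
s=st()
to(.566,.2553,.12)
```

```text
t 8.62 p [0.5911 0.1981 0.2141] w 0.0855 F [0.  0.1 0.5] T [-0.   -0.04  0.03]
R [[-0.004, -0.948, 0.319], [-0.001, 0.319, 0.948], [-1.0, 0.004, -0.002]] q [ 0.197  0.242  1.56  -0.     1.344 -1.049]
delta tool [0.0941 0.0416 0.0465] |d| 0.1129 rows 3.0
rot deg [-0.   -0.13 -0.23]
```

Call:
drive_tool(increments=[[0,0,0,0.022,0.013,0.013,1],[0,0,0,0.022,0.013,0.013,1],[0,0,0,0.022,0.009,0.009,1],[0,0,0,0.02,0.003,0.003,1],[0,0,0,0,0,0,1]])

```text
time: 9.03
eef_pos: [0.569, 0.255, 0.1261]
ee_rot: [[0.001, -0.95, 0.313], [0.001, 0.313, 0.95], [-1.0, -0.0, 0.001]]
force: [-1.1, 0.5, -0.1]
width: 0.0854
```

Run:
```python
from h import *
s=st()
to(.566,.2553,.11)
```

```text
t 9.03 p [0.569  0.255  0.1261] w 0.0854 F [-1.1  0.5 -0.1] T [-0.03  0.07 -0.02]
R [[0.001, -0.95, 0.313], [0.001, 0.313, 0.95], [-1.0, -0.0, 0.001]] q [ 2.950e-01  3.240e-01  1.634e+00  1.000e-03  1.183e+00 -9.580e-01]
delta tool [ 0.0161  0.003  -0.0007] |d| 0.0164 rows 1.0
rot deg [-0.    0.06  0.02]
```

Call:
drive_tool(increments=[[0,0,0,0.016,0.003,-0.0007,1],[0,0,0,0.022,0,0,1],[0,0,0,0.022,0,0,1],[0,0,0,0.014,0,0,1],[0,0,0,0,0,0,1]])

```text
time: 9.45
eef_pos: [0.5677, 0.2549, 0.0531]
ee_rot: [[0.003, -0.95, 0.312], [0.0, 0.312, 0.95], [-1.0, -0.003, 0.001]]
force: [-1.6, -0.1, 0.7]
width: 0.0853
```

Run:
```python
from h import *
s=st()
to(.566,.2553,.04)
im=optics.get_image('scene');cv2.imwrite('pics/s10.png',im);crop(im,330,140,450,260,5,'s10c')
```

```text
t 9.45 p [0.5677 0.2549 0.0531] w 0.0853 F [-1.6 -0.1  0.7] T [0.01 0.04 0.01]
R [[0.003, -0.95, 0.312], [0.0, 0.312, 0.95], [-1.0, -0.003, 0.001]] q [ 2.960e-01  4.130e-01  1.672e+00 -1.000e-03  1.053e+00 -9.570e-01]
delta tool [ 0.0131  0.0018 -0.0002] |d| 0.0132 rows 1.0
rot deg [-0.    0.08  0.17]
```

View pics/s10c.png

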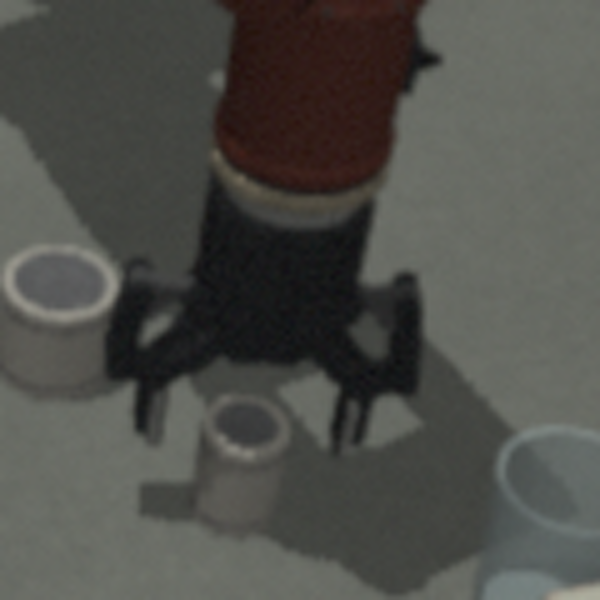

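Call:
drive_tool(increments=[[0,0,0.1,0.008,0.0018,0,1],[0,0,0,0.003,0,0,1],[0,0,0,0,0,0,0.7],[0,0,0,0,0,0,0.5],[0,0,0,0,0,0,0.45]])

```text
time: 9.92
eef_pos: [0.5707, 0.256, 0.0484]
ee_rot: [[0.01, -0.95, 0.314], [0.004, 0.314, 0.95], [-1.0, -0.009, 0.007]]
force: [-0.5, -0.4, -0.8]
width: 0.0517
```

Call:
drive_tool(increments=[[0,0,0,0,0,0,0.3],[0,0,0,0,0,0,0],[0,0,0,0,0,0,0],[0,0,0,0,0,0,0],[0,0,0,0,0,0,0]])

```text
time: 10.33
eef_pos: [0.5719, 0.2564, 0.0505]
ee_rot: [[0.013, -0.95, 0.313], [0.004, 0.313, 0.95], [-1.0, -0.011, 0.008]]
force: [-0.2, -0.6, -0.3]
width: 0.0429
```

Call:
drive_tool(increments=[[0,0,0,-0.01,0,0,0],[0,0,0,-0.025,0,0,0],[0,0,0,-0.035,0,0,0],[0,0,0,-0.035,0,0,0],[0,0,0,-0.035,0,-0.005,0]])

```text
time: 10.75
eef_pos: [0.561, 0.2493, 0.1847]
ee_rot: [[-0.009, -0.95, 0.313], [-0.002, 0.313, 0.95], [-1.0, 0.008, -0.005]]
force: [1.0, -0.1, -1.7]
width: 0.0425
```

Run:
```python
from h import *
s=st()
to(.545,.041,.19)
```

```text
t 10.75 p [0.561  0.2493 0.1847] w 0.0425 F [ 1.  -0.1 -1.7] T [ 0.02 -0.02  0.  ]
R [[-0.009, -0.95, 0.313], [-0.002, 0.313, 0.95], [-1.0, 0.008, -0.005]] q [ 2.890e-01  2.490e-01  1.609e+00  1.000e-03  1.293e+00 -9.630e-01]
delta tool [-0.0047 -0.0499 -0.2029] |d| 0.209 rows 6.0
rot deg [-0.   -0.27 -0.46]
```

Call:
drive_tool(increments=[[0,0,0,-0.005,-0.01,-0.034,0],[0,0,0,0,-0.01,-0.034,0],[0,0,0,0,-0.01,-0.034,0],[0,0,0,0,-0.01,-0.034,0],[0,0,0,0,-0.005,-0.025,0]])

```text
time: 11.17
eef_pos: [0.5596, 0.0837, 0.2078]
ee_rot: [[0.016, -0.953, 0.303], [0.004, 0.303, 0.953], [-1.0, -0.014, 0.009]]
force: [0.8, 0.2, -2.0]
width: 0.0425
```

Run:
```python
from h import *
s=st()
to(.55,.0395,.18)
```

```text
t 11.17 p [0.5596 0.0837 0.2078] w 0.0425 F [ 0.8  0.2 -2. ] T [-0.03 -0.03  0.06]
R [[0.016, -0.953, 0.303], [0.004, 0.303, 0.953], [-1.0, -0.014, 0.009]] q [ 0.007  0.097  1.737  0.004  1.291 -1.258]
delta tool [ 0.0274 -0.0038 -0.0453] |d| 0.0531 rows 2.0
rot deg [-0.    0.51  0.81]
```

Call:
drive_tool(increments=[[0,0.5,0.5,0.007,-0.002,-0.018,0],[0,0,0,0.008,-0.001,-0.014,0],[0,0,0,0.008,0,-0.006,0],[0,0,0,0.004,0,0,0],[0,0,0,0,0,0,0]])

```text
time: 11.58
eef_pos: [0.5512, 0.039, 0.1842]
ee_rot: [[0.01, -0.951, 0.31], [-0.003, 0.31, 0.951], [-1.0, -0.011, 0.0]]
force: [0.1, -0.0, -0.9]
width: 0.0428
```

Run:
```python
from h import *
s=st()
to(.55,.0395,.17)
im=optics.get_image('scene');cv2.imwrite('pics/s11.png',im)
x,y,z=s['eef_pos'];x-=.0047;y+=.0015
ov('scene','pics/s11.png',270,170,320,240,8,[((x,y,z+.01),.022,(0,0,255)),((x,y,z-.05),.022,(0,255,0)),((.545,.041,.11),.029,(255,0,0)),((.545,.041,.11),.025,(255,0,0))],'s11o')
```

```text
t 11.58 p [0.5512 0.039  0.1842] w 0.0428 F [ 0.1 -0.  -0.9] T [ 0.05  0.01 -0.01]
R [[0.01, -0.951, 0.31], [-0.003, 0.31, 0.951], [-1.0, -0.011, 0.0]] q [-0.071  0.092  1.788 -0.003  1.251 -1.325]
delta tool [0.0142 0.0014 0.0001] |d| 0.0143 rows 1.0
rot deg [-0.    0.01  0.62]
```

View pics/s11o.png

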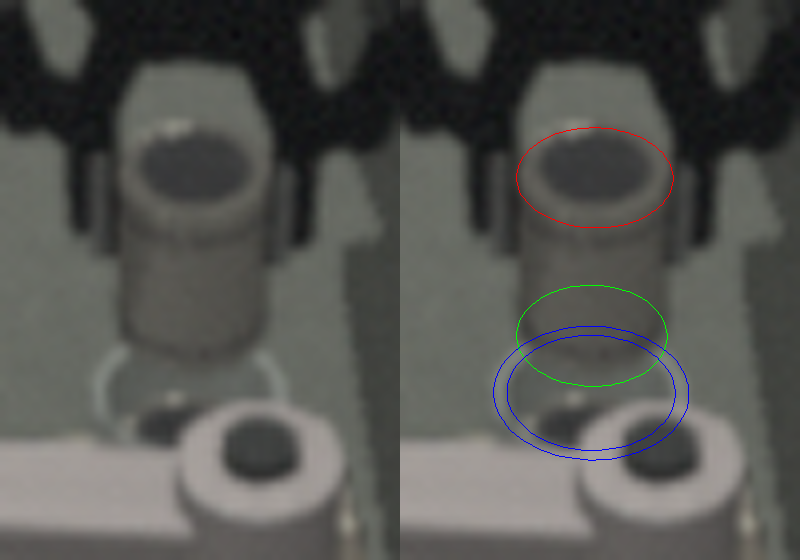

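Run:
```python
from h import *
def prof(src,x,y,zt,zb,name):
    im=cv2.cvtColor(cv2.imread(src),cv2.COLOR_BGR2GRAY)
    a=proj('scene',(x,y,zt));b=proj('scene',(x,y,zb))
    d=(b-a)/np.linalg.norm(b-a)
    # front edge points
    ra=ring('scene',(x,y,zt),.022);rb=ring('scene',(x,y,zb),.022)
    ta=((ra-a)@d); tb=((rb-a)@d)
    L=np.arange(-10,36,1.)
    v=[cv2.getRectSubPix(im,(3,1),tuple((a+d*t).astype(float))).mean() for t in L]
    print(name,'pred top back %.1f front %.1f bottom front %.1f'%(ta.min(),ta.max(),tb.max()));print(' '.join(f'{int(t)}:{int(q)}' for t,q in zip(L,v)))
prof('pics/s0'*0+'pics/scene0.png',.566,.2553,.06,0,'a0')
prof('pics/scene0.png',.443,.3259,.06,0,'b0')
x,y,z=.5512-.0047,.039+.0015,.1842
prof('pics/s11.png',x,y,z+.01,z-.05,'a hand')
prof('pics/s2.png',.5447+.003,.045,.166+.0215,.166-.0385,'b hand s2')
prof('pics/s3.png',.546+.003,.043,.1684+.0215,.1684-.0385,'b hand s3')
```

```text
a0 pred top back -5.9 front 6.1 bottom front 23.2
-10:99 -9:99 -8:100 -7:110 -6:118 -5:105 -4:90 -3:86 -2:84 -1:83 0:82 1:82 2:86 3:102 4:124 5:118 6:94 7:77 8:72 9:75 10:80 11:81 12:81 13:82 14:81 15:81 16:81 17:80 18:80 19:74 20:72 21:78 22:87 23:96 24:98 25:99 26:100 27:100 28:101 29:100 30:99 31:99 32:99 33:99 34:98 35:100
b0 pred top back -5.0 front 5.1 bottom front 22.0
-10:99 -9:99 -8:99 -7:101 -6:112 -5:115 -4:99 -3:85 -2:83 -1:84 0:85 1:87 2:98 3:117 4:118 5:97 6:78 7:73 8:77 9:80 10:81 11:81 12:81 13:81 14:81 15:81 16:81 17:80 18:76 19:73 20:78 21:88 22:95 23:97 24:98 25:98 26:99 27:99 28:101 29:117 30:116 31:96 32:88 33:85 34:84 35:83
a hand pred top back -6.2 front 6.4 bottom front 26.2
-10:105 -9:105 -8:105 -7:105 -6:95 -5:73 -4:61 -3:59 -2:58 -1:57 0:57 1:58 2:59 3:70 4:85 5:90 6:86 7:79 8:75 9:77 10:82 11:84 12:84 13:84 14:84 15:84 16:84 17:85 18:84 19:84 20:83 21:80 22:76 23:77 24:83 25:89 26:94 27:99 28:94 29:79 30:81 31:104 32:127 33:141 34:150 35:155
b hand s2 pred top back -6.2 front 6.4 bottom front 26.0
-10:104 -9:106 -8:105 -7:104 -6:101 -5:89 -4:71 -3:59 -2:57 -1:56 0:57 1:58 2:60 3:61 4:72 5:100 6:116 7:103 8:87 9:74 10:75 11:82 12:84 13:84 14:85 15:85 16:84 17:84 18:85 19:84 20:85 21:84 22:82 23:72 24:75 25:84 26:94 27:113 28:137 29:152 30:156 31:158 32:156 33:157 34:159 35:160
b hand s3 pred top back -6.2 front 6.4 bottom front 26.1
-10:104 -9:105 -8:104 -7:103 -6:100 -5:87 -4:67 -3:57 -2:55 -1:55 0:58 1:68 2:83 3:110 4:131 5:123 6:103 7:87 8:81 9:85 10:90 11:93 12:94 13:94 14:93 15:93 16:93 17:93 18:93 19:93 20:93 21:91 22:88 23:81 24:81 25:87 26:93 27:103 28:121 29:140 30:152 31:157 32:157 33:158 34:158 35:158
```

Band spacing shows the cartridge is upright in the hand (same ratio as at rest), so the earlier tilt correction was wrong. This one hangs centred above the mouth, so I lower it straight down.

Call:
drive_tool(increments=[[0,0,0,0.006,0.001,0,0],[0,0,0,0.006,0,0,0],[0,0,0,0.005,0,0,0],[0,0,0,0.004,0,0,0],[0,0,0,0.004,0,0,0]])

```text
time: 12.05
eef_pos: [0.5519, 0.0434, 0.1589]
ee_rot: [[0.013, -0.952, 0.305], [-0.003, 0.305, 0.952], [-1.0, -0.013, 0.002]]
force: [-0.5, -5.2, 26.7]
width: 0.0424
```

Call:
drive_tool(increments=[[0,0,0,0.004,0,0,0],[0,0,0,0.004,0,0,0],[0,0,0,0.004,0,0,0],[0,0,0,0.004,0,0,0],[0,0,0,0.002,0,0,0]])

```text
time: 12.47
eef_pos: [0.5583, 0.0419, 0.1576]
ee_rot: [[0.026, -0.953, 0.302], [-0.008, 0.302, 0.953], [-1.0, -0.027, 0.0]]
force: [-7.6, -0.2, 7.2]
width: 0.0425
```

Run:
```python
from h import *
s=st()
to(.55,.0395,.148)
```

```text
t 12.47 p [0.5583 0.0419 0.1576] w 0.0425 F [-7.6 -0.2  7.2] T [0.16 1.51 0.07]
R [[0.026, -0.953, 0.302], [-0.008, 0.302, 0.953], [-1.0, -0.027, 0.0]] q [-0.062  0.127  1.804 -0.007  1.184 -1.324]
delta tool [ 0.0094  0.0075 -0.0048] |d| 0.0129 rows 1.0
rot deg [-0.    0.01  1.56]
```

Call:
drive_tool(increments=[[0,0,1.5,-0.008,0,-0.001,0],[0,0,0,-0.002,0.006,-0.003,0],[0,0,0,0,0,0,0],[0,0,0,0,0,0,0],[0,0,0,0,0,0,0]])

```text
time: 12.88
eef_pos: [0.5502, 0.0406, 0.1672]
ee_rot: [[0.001, -0.954, 0.301], [-0.0, 0.301, 0.954], [-1.0, -0.001, 0.0]]
force: [0.4, 0.0, -1.3]
width: 0.0429
```

Run:
```python
from h import *
s=st()
to(.55,.0395,.16)
im=optics.get_image('scene');cv2.imwrite('pics/s12.png',im)
x,y,z=s['eef_pos'];x-=.0047;y+=.0015
ov('scene','pics/s12.png',270,170,320,240,8,[((x,y,z+.01),.022,(0,0,255)),((x,y,z-.05),.022,(0,255,0)),((.545,.041,.11),.029,(255,0,0)),((.545,.041,.11),.025,(255,0,0))],'s12o')
```

```text
t 12.88 p [0.5502 0.0406 0.1672] w 0.0429 F [ 0.4  0.  -1.3] T [-0.02  0.01 -0.08]
R [[0.001, -0.954, 0.301], [-0.0, 0.301, 0.954], [-1.0, -0.001, 0.0]] q [-0.069  0.115  1.798 -0.     1.228 -1.334]
delta tool [ 0.0072 -0.0001 -0.0011] |d| 0.0073 rows 1.0
rot deg [-0.    0.    0.08]
```

View pics/s12o.png

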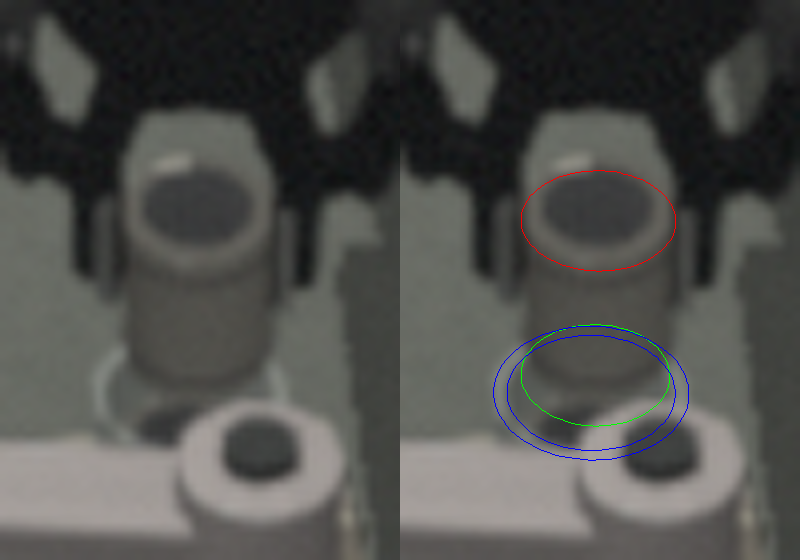

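```bash
cat >> h.py <<'E'
def prof(src,x,y,zt,zb,name):
    from scipy.signal import argrelmin
    im=cv2.cvtColor(cv2.imread(src),cv2.COLOR_BGR2GRAY)
    a=proj('scene',(x,y,zt));b=proj('scene',(x,y,zb))
    d=(b-a)/np.linalg.norm(b-a)
    ra=ring('scene',(x,y,zt),.022);rb=ring('scene',(x,y,zb),.022)
    ta=((ra-a)@d).max(); tb=((rb-a)@d).max()
    L=np.arange(4,30,.25)
    v=np.array([cv2.getRectSubPix(im,(5,1),tuple((a+d*t).astype(float))).mean() for t in L])
    v=np.convolve(np.pad(v,2,'edge'),np.ones(5)/5,'valid')
    m=argrelmin(v,order=4)[0]
    print(name,'pred front top %.1f bottom %.1f len %.1f'%(ta,tb,tb-ta),'minima',[(float(L[i]),int(v[i])) for i in m])
    n=np.array([-d[1],d[0]])
    # lateral edges at mid body
    c=(a+b)/2+d*ta
    for t0 in (-4,0,4):
        w=np.array([cv2.getRectSubPix(im,(1,1),tuple((c+d*t0+n*t).astype(float)))[0,0] for t in np.arange(-14,14.1,1)]);print('   lat',t0,n.round(2),w.astype(int))
E
python3 - <<'E'
from h import *
prof('pics/scene0.png',.566,.2553,.06,0,'a0')
prof('pics/scene0.png',.443,.3259,.06,0,'b0')
x,y,z=.5512-.0047,.039+.0015,.1842
prof('pics/s11.png',x,y,z+.01,z-.05,'a s11')
x,y,z=.5502-.0047,.0406+.0015,.1672
prof('pics/s12.png',x,y,z+.01,z-.05,'a s12')
E
```

```text
a0 pred front top 6.1 bottom 23.2 len 17.1 minima [(8.0, 72), (19.75, 73)]
   lat -4 [-0.98 -0.19] [ 94  87  80  76  71  68  71  73  74  77  78  78  79  81  82  82  80  78
  80  82  79  76  76  88  97  99 100  99 101]
   lat 0 [-0.98 -0.19] [ 72  63  62  62  61  62  68  74  76  76  78  80  80  81  82  82  82  80
  81  79  79  76  76  89  98  99 100  98  98]
   lat 4 [-0.98 -0.19] [ 96  88  72  65  66  64  66  69  69  70  71  75  78  76  78  77  78  76
  73  71  76  83  90  96  99 100  99  98  99]
b0 pred front top 5.1 bottom 22.0 len 16.9 minima [(14.75, 80), (18.75, 73)]
   lat -4 [-0.98 -0.19] [98 98 98 97 92 88 80 76 75 78 78 78 79 80 82 80 81 82 82 81 78 77 86 95
 97 96 96 96 96]
   lat 0 [-0.98 -0.19] [98 83 69 63 65 64 65 71 74 76 77 78 79 81 82 82 82 82 81 80 78 77 84 94
 97 98 98 98 98]
   lat 4 [-0.98 -0.19] [98 94 86 76 67 64 64 67 70 70 71 75 76 78 78 79 77 75 72 72 71 77 90 97
 98 97 97 98 98]
a s11 pred front top 6.4 bottom 26.2 len 19.8 minima [(8.25, 74), (14.5, 84), (22.25, 75)]
   lat -4 [-1.   -0.02] [103 103 101 100  92  80  76  77  77  80  81  82  83  84  85  85  
[... 154 characters left out ...]
 87  85  80  73  77  92 102 104 104 105]
   lat 4 [-1.   -0.02] [104 104 105 104 100  89  76  69  68  73  78  81  82  82  82  84  85  85
  83  81  77  73  76  89 102 105 105 104 102]
a s12 pred front top 6.4 bottom 25.7 len 19.4 minima [(8.25, 71), (14.75, 78), (20.5, 71)]
   lat -4 [-1.   -0.02] [104 102  98  95  83  74  70  75  76  79  79  78  81  79  80  80  78  78
  78  78  74  71  72  86  98 102 103 104 106]
   lat 0 [-1.   -0.02] [104 104 104 103  94  76  72  74  76  79  78  80  80  79  81  79  79  79
  78  76  73  71  73 101 112 108 106 104 104]
   lat 4 [-1.   -0.02] [102 104 110 122 125 106  91  82  75  70  69  69  71  71  71  71  72  71
  69  71  72  78  84  88  95 117 127 114 104]
```

The push tilted the cartridge about 7° in the hand (band spacing ratio 0.63 against 0.715 upright). I compensate with the tool, shift y by −2.5 mm, then check.

Call:
drive_tool(increments=[[0,0,-3.2,-0.001,-0.0005,-0.0025,0],[0,0,-3.2,0,0,0,0],[0,0,0,0,0,0,0],[0,0,0,0,0,0,0],[0,0,0,0,0,0,0]], force=60)

```text
time: 13.35
eef_pos: [0.5487, 0.0383, 0.1655]
ee_rot: [[0.107, -0.948, 0.301], [-0.034, 0.299, 0.954], [-0.994, -0.112, -0.0]]
force: [0.4, -0.1, -0.6]
width: 0.0422
```

Run:
```python
from h import *
s=st()
im=optics.get_image('scene');cv2.imwrite('pics/s13.png',im)
x,y,z=s['eef_pos'];x-=.0047;y+=.0015
prof('pics/s13.png',x,y,z+.01,z-.05,'a')
ov('scene','pics/s13.png',270,170,320,240,8,[((x,y,z+.01),.022,(0,0,255)),((x,y,z-.05),.022,(0,255,0)),((.545,.041,.11),.029,(255,0,0)),((.545,.041,.11),.025,(255,0,0))],'s13o')
```

```text
t 13.35 p [0.5487 0.0383 0.1655] w 0.0422 F [ 0.4 -0.1 -0.6] T [0.02 0.05 0.  ]
R [[0.107, -0.948, 0.301], [-0.034, 0.299, 0.954], [-0.994, -0.112, -0.0]] q [-0.057  0.037  1.887 -0.031  1.108 -1.31 ]
a pred front top 6.4 bottom 25.7 len 19.3 minima [(7.5, 77), (15.0, 85), (21.25, 76), (23.5, 79)]
   lat -4 [-1.   -0.02] [103 101  99  95  87  75  73  77  79  81  82  84  83  86  85  87  87  90
  90  87  85  77  73  80  96 101 104 102 103]
   lat 0 [-1.   -0.02] [104 104 103 103  99  80  72  76  80  81  82  83  83  85  87  88  88  90
  89  89  87  79  73  84  99 103 104 103 103]
   lat 4 [-1.   -0.02] [104 110 123 121 102  85  75  69  70  72  76  80  81  82  83  84  84  84
  83  78  73  73  76  90 114 125 114 105 103]
```

View pics/s13o.png

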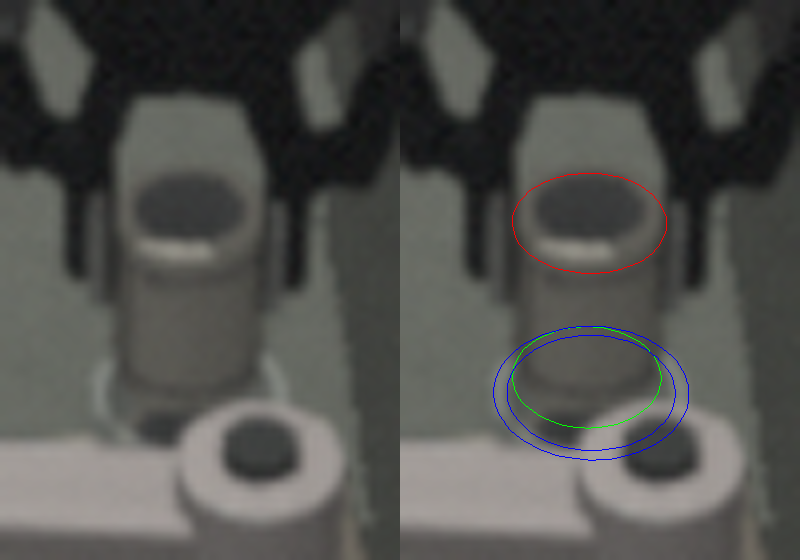

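Call:
drive_tool(increments=[[0,0,0,0.003,-0.0005,0,0],[0,0,0,0.003,0.0004,0,0],[0,0,0,0.003,0.0004,0,0],[0,0,0,0,0,0,0],[0,0,0,0,0,0,0]])

```text
time: 13.82
eef_pos: [0.5507, 0.0375, 0.1553]
ee_rot: [[0.104, -0.948, 0.302], [-0.034, 0.3, 0.953], [-0.994, -0.11, -0.001]]
force: [-0.5, 0.1, -1.0]
width: 0.0425
```

Run:
```python
from h import *
s=st();to(.5495,.0385,.15)
```

```text
t 13.82 p [0.5507 0.0375 0.1553] w 0.0425 F [-0.5  0.1 -1. ] T [ 0.05  0.03 -0.  ]
R [[0.104, -0.948, 0.302], [-0.034, 0.3, 0.953], [-0.994, -0.11, -0.001]] q [-0.059  0.056  1.889 -0.031  1.091 -1.31 ]
delta tool [0.0051 0.002  0.0006] |d| 0.0055 rows 1.0
rot deg [ 0.   -0.03  6.29]
```

Call:
drive_tool(increments=[[0,0,0,0.004,0.001,0.0005,0],[0,0,0,0.004,0.0006,0,0],[0,0,0,0.003,0.0004,0,0],[0,0,0,0,0,0,0],[0,0,0,0,0,0,0]])

```text
time: 14.23
eef_pos: [0.5498, 0.0383, 0.1424]
ee_rot: [[0.103, -0.948, 0.302], [-0.033, 0.3, 0.953], [-0.994, -0.109, -0.001]]
force: [-0.9, 0.1, -0.9]
width: 0.0427
```

Run:
```python
from h import *
s=st();to(.5495,.0385,.145)
```

```text
t 14.23 p [0.5498 0.0383 0.1424] w 0.0427 F [-0.9  0.1 -0.9] T [ 0.02  0.05 -0.01]
R [[0.103, -0.948, 0.302], [-0.033, 0.3, 0.953], [-0.994, -0.109, -0.001]] q [-0.057  0.07   1.9   -0.031  1.066 -1.308]
delta tool [-0.0026  0.0001  0.0001] |d| 0.0026 rows 1.0
rot deg [ 0.   -0.04  6.23]
```

It is in with no contact force. Release and retreat.

Call:
drive_tool(increments=[[0,0,0,0,0,0,0.5],[0,0,0,0,0,0,0.7],[0,0,0,0,0,0,1],[0,0,0,0,0,0,1],[0,0,0,0,0,0,1]])

```text
time: 14.65
eef_pos: [0.5506, 0.0383, 0.1435]
ee_rot: [[0.105, -0.948, 0.302], [-0.034, 0.3, 0.953], [-0.994, -0.11, -0.0]]
force: [0.2, -0.3, -0.0]
width: 0.0853
```

Call:
drive_tool(increments=[[0,0,0,-0.02,-0.002,0,1],[0,0,2,-0.035,-0.003,0,1],[0,0,4,-0.035,0,0,1],[0,0,0,-0.03,0,0,1],[0,0,0,-0.01,0,0,1]])

```text
time: 15.07
eef_pos: [0.5428, 0.04, 0.274]
ee_rot: [[-0.01, -0.954, 0.301], [0.0, 0.301, 0.954], [-1.0, 0.01, -0.003]]
force: [0.9, 0.7, 1.1]
width: 0.0851
```

Run:
```python
from h import *
s=st()
im=optics.get_image('scene');cv2.imwrite('pics/s14.png',im)
c=(.545,.041)
ov('scene','pics/s14.png',265,180,325,260,6.6,[((*c,.15),.022,(0,0,255)),((*c,.11),.029,(255,0,0)),((*c,.11),.025,(255,0,0))],'s14o')
```

```text
t 15.07 p [0.5428 0.04   0.274 ] w 0.0851 F [0.9 0.7 1.1] T [-0.01 -0.02  0.04]
R [[-0.01, -0.954, 0.301], [0.0, 0.301, 0.954], [-1.0, 0.01, -0.003]] q [-0.071  0.017  1.695 -0.     1.44  -1.336]
```

View pics/s14o.png

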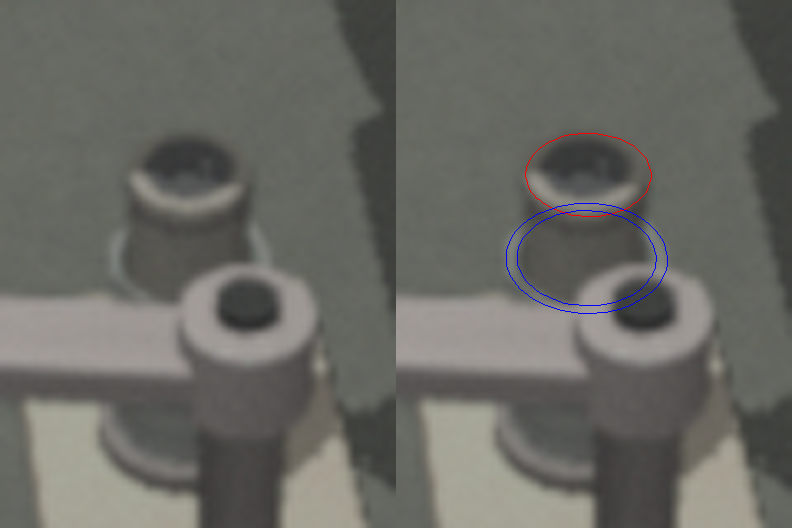

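Both cartridges are seated (top rim matches the 0.150 m ring). Now the yoke. I measure the peg and post, and plan how to cage the peg.

```bash
cat >> h.py <<'E'
POST=np.array([.6644,.0289]);CL=np.pi-.101
def rows(tgt,ang,n,z=None):
    """n rows from present pose to tgt xyz and z-axis angle ang(rad)"""
    s=telemetry.sense();p=s['eef_pos'].copy();R=s['ee_rot'];a=np.arctan2(R[1,2],R[0,2])
    d=(np.array(tgt)-p)/n; da=(ang-a)/n
    for i in range(n):
        y=np.array([-np.sin(a),np.cos(a)]);zz=np.array([np.cos(a),np.sin(a)])
        print([round(-np.degrees(da),1),0,0,round(-d[2],4),round(float(y@d[:2]),4),round(float(zz@d[:2]),4)]);a+=da
    print('tilt'); to(*tgt)
E
python3 - <<'E'
from h import *
im=optics.get_image('top');cv2.imwrite('pics/t15.png',im)
crop(im,235,135,355,215,6.6,'t15c')
rows((.602,-.166,.285),-.307,13)
E
```

```text
[np.float64(6.9), 0, 0, np.float64(-0.001), -0.0091, -0.0137]
[np.float64(6.9), 0, 0, np.float64(-0.001), -0.0107, -0.0125]
[np.float64(6.9), 0, 0, np.float64(-0.001), -0.0121, -0.0112]
[np.float64(6.9), 0, 0, np.float64(-0.001), -0.0134, -0.0096]
[np.float64(6.9), 0, 0, np.float64(-0.001), -0.0145, -0.0079]
[np.float64(6.9), 0, 0, np.float64(-0.001), -0.0153, -0.0061]
[np.float64(6.9), 0, 0, np.float64(-0.001), -0.0159, -0.0042]
[np.float64(6.9), 0, 0, np.float64(-0.001), -0.0163, -0.0023]
[np.float64(6.9), 0, 0, np.float64(-0.001), -0.0165, -0.0003]
[np.float64(6.9), 0, 0, np.float64(-0.001), -0.0164, 0.0017]
[np.float64(6.9), 0, 0, np.float64(-0.001), -0.0161, 0.0037]
[np.float64(6.9), 0, 0, np.float64(-0.001), -0.0155, 0.0056]
[np.float64(6.9), 0, 0, np.float64(-0.001), -0.0147, 0.0074]
tilt
delta tool [-0.0133 -0.1184 -0.1787] |d| 0.2148 rows 6.0
rot deg [-0.   -0.16 -0.53]
```

View pics/t15c.png

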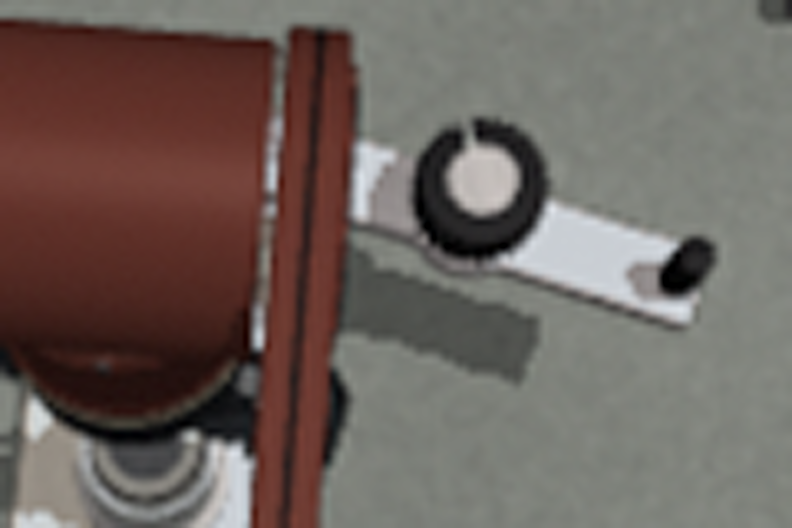

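Call:
drive_tool(increments=[[6.9,0,0,-0.003,-0.009,-0.0137,1],[6.9,0,0,-0.001,-0.0107,-0.0125,1],[6.9,0,0,-0.001,-0.012,-0.011,1],[6.9,0,0,-0.001,-0.0134,-0.0096,1],[6.9,0,0,-0.001,-0.0145,-0.0079,1]])

```text
time: 15.58
eef_pos: [0.5625, -0.0377, 0.2721]
ee_rot: [[-0.017, -0.603, 0.798], [0.002, 0.798, 0.603], [-1.0, 0.012, -0.012]]
force: [0.8, -0.2, 0.7]
width: 0.0854
```

Call:
drive_tool(increments=[[6.9,0,0,-0.001,-0.0153,-0.006,1],[6.9,0,0,-0.001,-0.016,-0.004,1],[6.9,0,0,-0.001,-0.0163,-0.0023,1],[6.9,0,0,-0.001,-0.0165,0,1],[6.9,0,0,-0.001,-0.0164,0.0017,1]])

```text
time: 16.0
eef_pos: [0.5805, -0.1197, 0.2653]
ee_rot: [[-0.03, -0.022, 0.999], [0.006, 1.0, 0.022], [-1.0, 0.007, -0.03]]
force: [0.1, -0.2, 0.3]
width: 0.0849
```

Run:
```python
from h import *
for px,z in (((340.1,173.1),.236),((337.2,177.7),.186)):
    p=at('top',px,z)[:2];d=p-POST;print(p.round(4),np.linalg.norm(d).round(4),(np.arctan2(d[1],d[0])%6.2832-CL).round(3))
s=st();rows((.602,-.166,.285),-.307,5)
```

```text
[ 0.6056 -0.1685] 0.2059 1.382
[ 0.6038 -0.1686] 0.2066 1.374
t 16.0 p [ 0.5805 -0.1197  0.2653] w 0.0849 F [ 0.1 -0.2  0.3] T [-0.05 -0.03 -0.02]
R [[-0.03, -0.022, 0.999], [0.006, 1.0, 0.022], [-1.0, 0.007, -0.03]] q [-0.334  0.155  1.565 -0.004  1.453 -0.355]
[np.float64(3.8), 0, 0, np.float64(-0.0039), -0.0094, 0.0041]
[np.float64(3.8), 0, 0, np.float64(-0.0039), -0.0091, 0.0047]
[np.float64(3.8), 0, 0, np.float64(-0.0039), -0.0087, 0.0053]
[np.float64(3.8), 0, 0, np.float64(-0.0039), -0.0084, 0.0058]
[np.float64(3.8), 0, 0, np.float64(-0.0039), -0.008, 0.0064]
tilt
delta tool [-0.0206 -0.0466  0.0199] |d| 0.0547 rows 2.0
rot deg [-0.01 -1.7  -0.39]
```

Call:
drive_tool(increments=[[4,-1.7,-0.4,-0.01,-0.0095,0.0045,1],[4,0,0,-0.005,-0.0092,0.005,1],[4,0,0,-0.002,-0.009,0.0055,1],[4,0,0,0,-0.009,0.006,1],[3.6,0,0,0,-0.009,0.007,1]])

```text
time: 16.42
eef_pos: [0.599, -0.1714, 0.2704]
ee_rot: [[-0.013, 0.337, 0.941], [0.003, 0.941, -0.337], [-1.0, -0.001, -0.013]]
force: [-0.9, 0.6, 0.3]
width: 0.0855
```

Run:
```python
from h import *
s=st();rows((.6045,-.168,.25),-.32,3)
im=optics.get_image('scene');crop(im,150,150,300,260,5.2,'s16c')
```

```text
t 16.42 p [ 0.599  -0.1714  0.2704] w 0.0855 F [-0.9  0.6  0.3] T [-0.02 -0.03 -0.02]
R [[-0.013, 0.337, 0.941], [0.003, 0.941, -0.337], [-1.0, -0.001, -0.013]] q [-0.404  0.211  1.49  -0.002  1.454 -0.06 ]
[np.float64(-0.5), 0, 0, np.float64(0.0068), 0.0017, 0.0013]
[np.float64(-0.5), 0, 0, np.float64(0.0068), 0.0017, 0.0014]
[np.float64(-0.5), 0, 0, np.float64(0.0068), 0.0017, 0.0014]
tilt
delta tool [0.0204 0.0051 0.0043] |d| 0.0214 rows 1.0
rot deg [ 0.   -0.77  0.08]
```

View pics/s16c.png

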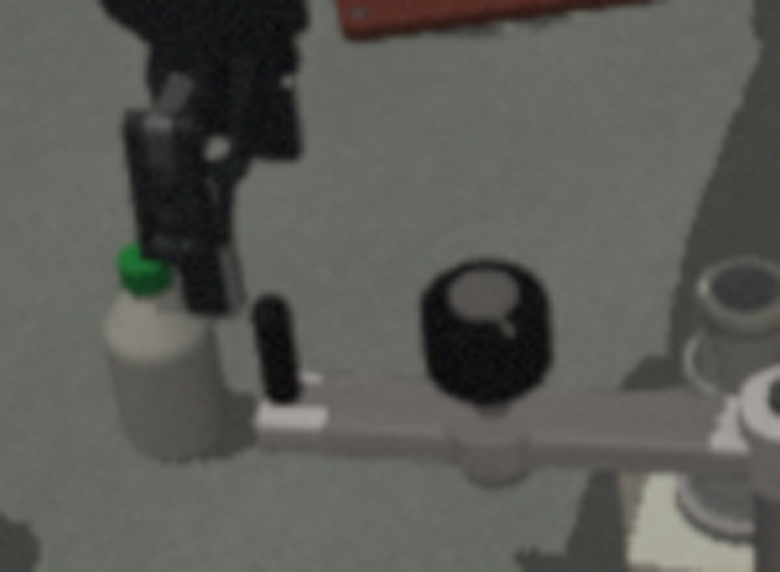

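Run:
```python
from h import *
s=telemetry.sense();p=s['eef_pos'];R=s['ee_rot']
f=lambda q:((proj('scene',q)-[150,150]+.5)*5.2).round()
print('pegtop',f((.6045,-.168,.236)),'pegbot',f((.6045,-.168,.186)))
for w in(.043,.057,-.043,-.057): print(w,f(p+R[:,0]*.012+R[:,2]*w))
print('knob',f((.628,-.0854,.248)),'tcp',f(p))
print(ray('scene',(0,0))[0])
```

```text
pegtop [269. 307.] pegbot [284. 400.]
0.043 [217. 334.]
0.057 [207. 360.]
-0.043 [274. 187.]
-0.057 [283. 165.]
knob [486. 291.] tcp [243. 235.]
[ 1.30890869 -0.16029707  0.84988782]
```

Call:
drive_tool(increments=[[-1,-0.7,0,0.005,0.003,0.003,0.6],[0,0,0,0.015,0.002,0.001,0.5],[0,0,0,0.017,0,0,0.45],[0,0,0,0.015,0,0,0.4],[0,0,0,0,0,0,0.35]], force=20)

```text
time: 16.88
eef_pos: [0.6026, -0.1673, 0.2087]
ee_rot: [[-0.005, 0.313, 0.95], [0.001, 0.95, -0.313], [-1.0, -0.001, -0.005]]
force: [0.1, -0.1, -1.4]
width: 0.0303
```

Run:
```python
from h import *
s=st();rows((.6045,-.168,.215),-.32,1)
im=optics.get_image('scene');crop(im,150,150,300,260,5.2,'s17c')
```

```text
t 16.88 p [ 0.6026 -0.1673  0.2087] w 0.0303 F [ 0.1 -0.1 -1.4] T [0.01 0.05 0.02]
R [[-0.005, 0.313, 0.95], [0.001, 0.95, -0.313], [-1.0, -0.001, -0.005]] q [-3.960e-01  2.520e-01  1.559e+00 -1.000e-03  1.336e+00 -7.700e-02]
[np.float64(0.1), 0, 0, np.float64(-0.0063), -0.0001, 0.002]
tilt
delta tool [-0.0063 -0.0001  0.002 ] |d| 0.0066 rows 1.0
rot deg [ 0.   -0.29  0.06]
```

View pics/s17c.png

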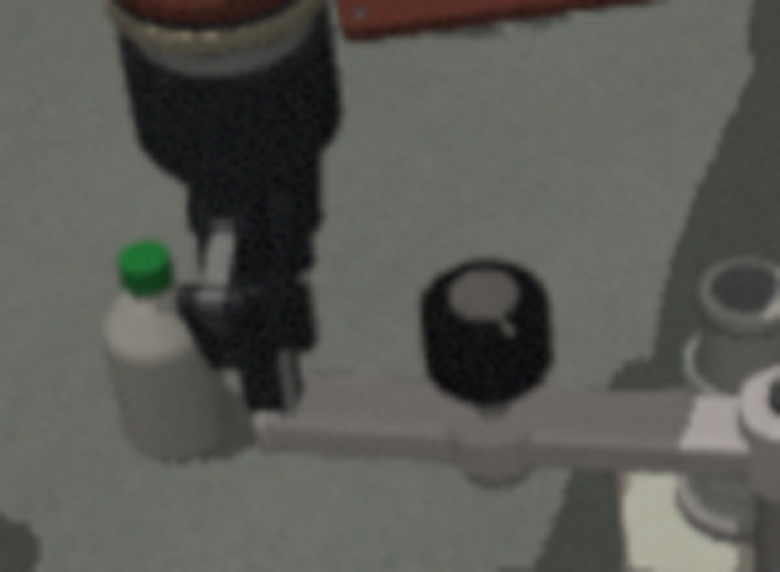

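Call:
drive_tool(increments=[[0,0,0,-0.003,0,0,0.3],[6.5,0,0,-0.001,0.0013,-0.02,0.3],[6.5,0,0,0,0.0013,-0.023,0.3],[6.5,0,0,0,0.0013,-0.023,0.3],[0,0,0,0,0,0,0.3]])

```text
time: 17.35
eef_pos: [0.5449, -0.1345, 0.2166]
ee_rot: [[0.0, 0.619, 0.785], [-0.001, 0.785, -0.619], [-1.0, -0.001, 0.001]]
force: [0.9, -0.1, 0.3]
width: 0.0258
```

```bash
cat >> h.py <<'E'
def arc():
    s=st();p=s['eef_pos'][:2]-POST;R=s['ee_rot'];a=np.arctan2(R[1,2],R[0,2])
    print('r',np.linalg.norm(p).round(4),'theta',(np.arctan2(p[1],p[0])%6.28318-CL).round(3),'jaw ang',a.round(3),'want',(((np.arctan2(p[1],p[0])%6.28318)+np.pi/2)%6.28318-6.28318).round(3))
    to(*s['eef_pos'])
E
python3 -c "
from h import *
arc()"
```

```text
t 17.35 p [ 0.5449 -0.1345  0.2166] w 0.0258 F [ 0.9 -0.1  0.3] T [-0.03 -0.03 -0.05]
R [[0.0, 0.619, 0.785], [-0.001, 0.785, -0.619], [-1.0, -0.001, 0.001]] q [-3.820e-01  9.000e-02  1.727e+00 -1.000e-03  1.323e+00  2.870e-01]
r 0.2024 theta 1.04 jaw ang -0.668 want -0.631
delta tool [0. 0. 0.] |d| 0.0 rows 0.0
rot deg [-0.    0.07  0.06]
```

Call:
drive_tool(increments=[[5,0,0,0.001,0,-0.022,0.3],[6.5,0,0,0.001,0.0005,-0.023,0.3],[6.5,0,0,0,0.001,-0.023,0.3],[6.5,0,0,0,0.001,-0.023,0.3],[3,0,0,0,0.001,-0.012,0.3]])

```text
time: 17.77
eef_pos: [0.4835, -0.0568, 0.221]
ee_rot: [[0.016, 0.916, 0.4], [-0.009, 0.4, -0.916], [-1.0, 0.011, 0.014]]
force: [-0.2, 0.4, -0.3]
width: 0.0258
```

Run:
```python
from h import *
arc()
im=optics.get_image('scene');crop(im,150,120,350,270,4,'s18c')
```

```text
t 17.77 p [ 0.4835 -0.0568  0.221 ] w 0.0258 F [-0.2  0.4 -0.3] T [-0.07 -0.03  0.08]
R [[0.016, 0.916, 0.4], [-0.009, 0.4, -0.916], [-1.0, 0.011, 0.014]] q [-0.276 -0.11   1.917 -0.004  1.317  0.884]
r 0.2002 theta 0.543 jaw ang -1.159 want -1.128
delta tool [0. 0. 0.] |d| 0.0 rows 0.0
rot deg [ 0.    0.81 -0.62]
```

View pics/s18c.png

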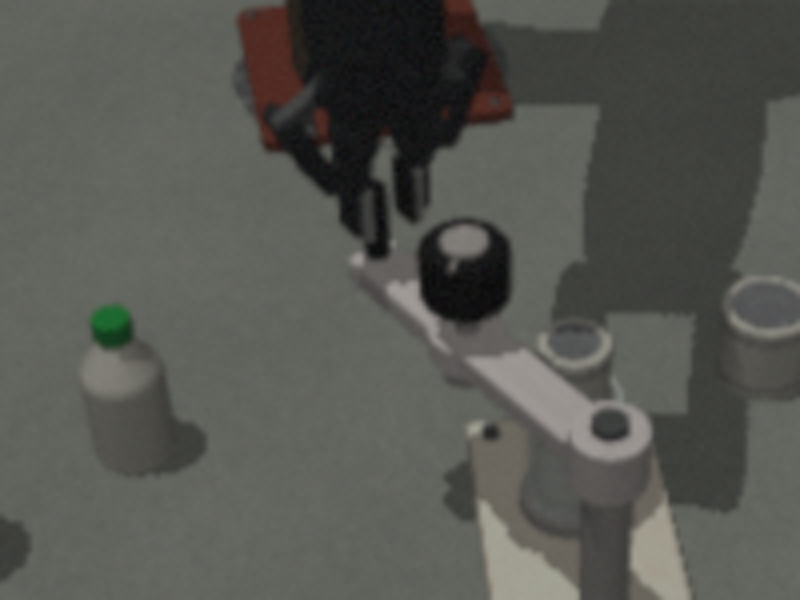

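The yoke follows: the bar is about half closed and the peg is still inside the fingers (crop 375,235). Continue.

Call:
drive_tool(increments=[[4,0.8,-0.6,0.004,-0.003,-0.022,0.3],[6,0,0,0.003,-0.001,-0.023,0.3],[6,0,0,0.002,0.001,-0.023,0.3],[6,0,0,0,0.001,-0.02,0.3],[5,0,0,0,0.001,-0.012,0.3]])

```text
time: 18.23
eef_pos: [0.4632, 0.0381, 0.2193]
ee_rot: [[0.017, 0.998, -0.061], [-0.005, -0.061, -0.998], [-1.0, 0.017, 0.004]]
force: [-0.3, -1.1, -1.2]
width: 0.0253
```

Run:
```python
from h import *
arc()
```

```text
t 18.23 p [0.4632 0.0381 0.2193] w 0.0253 F [-0.3 -1.1 -1.2] T [-0.13  0.02 -0.04]
R [[0.017, 0.998, -0.061], [-0.005, -0.061, -0.998], [-1.0, 0.017, 0.004]] q [-0.085 -0.166  1.971 -0.004  1.319  1.547]
r 0.2014 theta 0.055 jaw ang -1.632 want -1.617
delta tool [0. 0. 0.] |d| 0.0 rows 0.0
rot deg [ 0.    0.24 -1.  ]
```

Call:
drive_tool(increments=[[0,0,0,0.002,-0.001,-0.006,0.3],[0,0,0,0.001,0,-0.006,0.3],[0,0,0,0,0,-0.005,0.3],[0,0,0,0,0,-0.005,0.3],[0,0,0,0,0,-0.005,0.3]])

```text
time: 18.65
eef_pos: [0.4653, 0.0541, 0.2182]
ee_rot: [[0.017, 0.999, -0.042], [-0.034, -0.042, -0.999], [-0.999, 0.018, 0.033]]
force: [-4.9, -22.0, 1.1]
width: 0.026
```

Run:
```python
from h import *
arc()
im=optics.get_image('scene');cv2.imwrite('pics/s19.png',im);crop(im,190,120,390,270,4,'s19c')
```

```text
t 18.65 p [0.4653 0.0541 0.2182] w 0.026 F [ -4.9 -22.    1.1] T [-3.3   0.7  -0.04]
R [[0.017, 0.999, -0.042], [-0.034, -0.042, -0.999], [-0.999, 0.018, 0.033]] q [-0.03  -0.151  1.96  -0.034  1.315  1.591]
r 0.2007 theta -0.025 jaw ang -1.613 want -1.697
delta tool [0. 0. 0.] |d| 0.0 rows 0.0
rot deg [ 0.02  1.9  -1.04]
```

View pics/s19c.png

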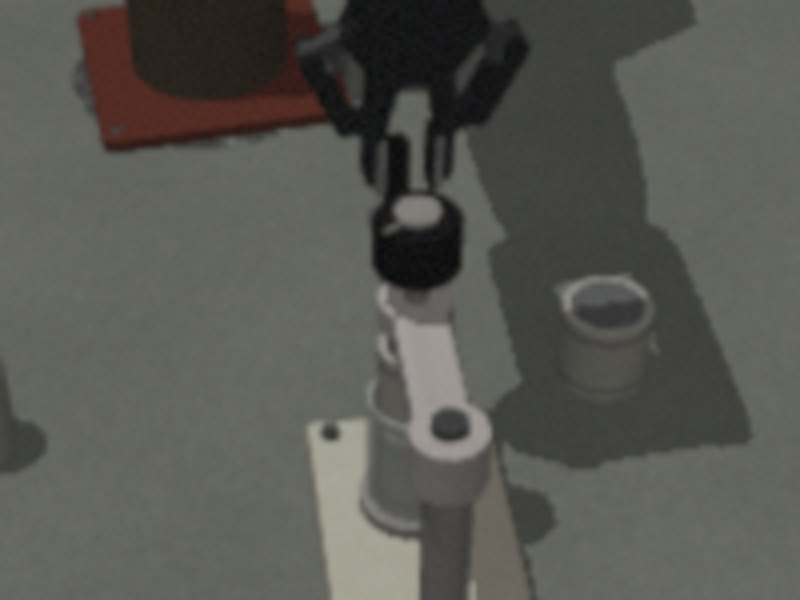

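The yoke is at its stop: 22 N at 0.2 m with no further motion, and the knob is over the column. I back off, lift clear and unwind the wrist above the knob.

Call:
drive_tool(increments=[[0,1.9,-1,0,0,0.005,0.4],[0,0,0,-0.002,0,0.002,0.5],[0,0,0,-0.025,0,0,0.5],[0,0,0,-0.035,0,0,0.6],[0,0,0,-0.025,0,0,1]])

```text
time: 19.12
eef_pos: [0.463, 0.0434, 0.3015]
ee_rot: [[-0.013, 0.999, -0.031], [-0.002, -0.031, -1.0], [-1.0, -0.013, 0.002]]
force: [0.8, -0.4, 1.1]
width: 0.062
```

Run:
```python
from h import *
arc();to(.545,.041,.285)
```

```text
t 19.12 p [0.463  0.0434 0.3015] w 0.062 F [ 0.8 -0.4  1.1] T [-0.02  0.01 -0.01]
R [[-0.013, 0.999, -0.031], [-0.002, -0.031, -1.0], [-1.0, -0.013, 0.002]] q [-0.074 -0.194  1.841 -0.003  1.508  1.528]
r 0.2019 theta 0.029 jaw ang -1.602 want -1.643
delta tool [0. 0. 0.] |d| 0.0 rows 0.0
rot deg [-0.    0.14  0.74]
delta tool [ 0.0154  0.0822 -0.0002] |d| 0.0836 rows 3.0
rot deg [-0.    0.14  0.74]
```

Call:
drive_tool(increments=[[0,0,0.7,0.001,0.03,0,1],[0,0,0,0.002,0.03,0,1],[0,0,0,0.002,0.02,0,1],[-7,0,0,0,0,0,1],[-7,0,0,0,0,0,1]])

```text
time: 19.53
eef_pos: [0.5528, 0.04, 0.3086]
ee_rot: [[0.022, 0.974, 0.226], [-0.004, 0.227, -0.974], [-1.0, 0.02, 0.009]]
force: [-0.8, 0.5, -0.3]
width: 0.0855
```

Call:
drive_tool(increments=[[-7,0,0,0,0,0,1],[-7,0,0,0,0,0,1],[-7,0,0,0,0,0,1],[-7,0,0,0,0,0,1],[-7,0,0,0,0,0,1]])

```text
time: 19.95
eef_pos: [0.556, 0.0394, 0.3094]
ee_rot: [[0.025, 0.657, 0.754], [-0.005, 0.754, -0.657], [-1.0, 0.013, 0.022]]
force: [-0.1, -0.3, -0.3]
width: 0.0856
```

Call:
drive_tool(increments=[[-7,0,0,0,0,0,1],[-7,0,0,0,0,0,1],[-7,0,0,0,0,0,1],[-7,0,0,0,0,0,1],[-7,0,0,0,0,0,1]])

```text
time: 20.37
eef_pos: [0.5583, 0.0389, 0.3107]
ee_rot: [[0.029, 0.092, 0.995], [-0.005, 0.996, -0.091], [-1.0, -0.003, 0.03]]
force: [0.2, 0.4, 0.7]
width: 0.0856
```

Call:
drive_tool(increments=[[-7,0,0,0,0,0,1],[-7,0,0,0,0,0,1],[-7,0,0,0,0,0,1],[-7,0,0,0,0,0,1],[-7,0,0,0,0,0,1]])

```text
time: 20.78
eef_pos: [0.5606, 0.0385, 0.3121]
ee_rot: [[0.033, -0.508, 0.861], [-0.006, 0.861, 0.508], [-0.999, -0.022, 0.026]]
force: [-0.1, -0.0, -0.2]
width: 0.0855
```

Run:
```python
from h import *
st();to(.545,.041,.285)
```

```text
t 20.78 p [0.5606 0.0385 0.3121] w 0.0855 F [-0.1 -0.  -0.2] T [0.08 0.03 0.05]
R [[0.033, -0.508, 0.861], [-0.006, 0.861, 0.508], [-0.999, -0.022, 0.026]] q [-0.07   0.008  1.634 -0.004  1.466 -0.603]
delta tool [ 0.0265  0.0107 -0.0128] |d| 0.0313 rows 1.0
rot deg [-0.02  1.47  1.27]
```

Call:
drive_tool(increments=[[-7,1,1,0,0.004,-0.004,1],[-7,0,0,0,0,0,1],[-7,0,0,0,0,0,1],[-7,0,0,0,0,0,1],[-7,0,0,0,0,0,1]])

```text
time: 21.2
eef_pos: [0.5571, 0.0395, 0.3132]
ee_rot: [[0.014, -0.915, 0.403], [-0.002, 0.403, 0.915], [-1.0, -0.013, 0.004]]
force: [-0.0, 0.5, -0.0]
width: 0.0854
```

Call:
drive_tool(increments=[[-7,0,0,0,0,0,1],[-7,0,0,0,0,0,1],[-7,0,0,0,0,0,1],[-7,0,0,0,0,0,1],[0,0,0,0,0,0,1]])

```text
time: 21.62
eef_pos: [0.5593, 0.0391, 0.3145]
ee_rot: [[0.018, -0.996, -0.092], [-0.003, -0.092, 0.996], [-1.0, -0.017, -0.004]]
force: [-0.2, -0.4, 0.5]
width: 0.0854
```

Run:
```python
from h import *
st();to(.545,.041,.285)
im=optics.get_image('scene');cv2.imwrite('pics/s20.png',im);crop(im,220,100,380,220,5,'s20c')
im=optics.get_image('top');cv2.imwrite('pics/t20.png',im);crop(im,200,130,320,250,5,'t20c')
```

```text
t 21.62 p [0.5593 0.0391 0.3145] w 0.0854 F [-0.2 -0.4  0.5] T [-0.03 -0.05 -0.02]
R [[0.018, -0.996, -0.092], [-0.003, -0.092, 0.996], [-1.0, -0.017, -0.004]] q [-7.000e-02  1.600e-02  1.621e+00 -1.000e-03  1.487e+00 -1.733e+00]
delta tool [0.0292 0.0146 0.0033] |d| 0.0328 rows 1.0
rot deg [ 0.   -0.24  0.99]
```

View pics/s20c.png

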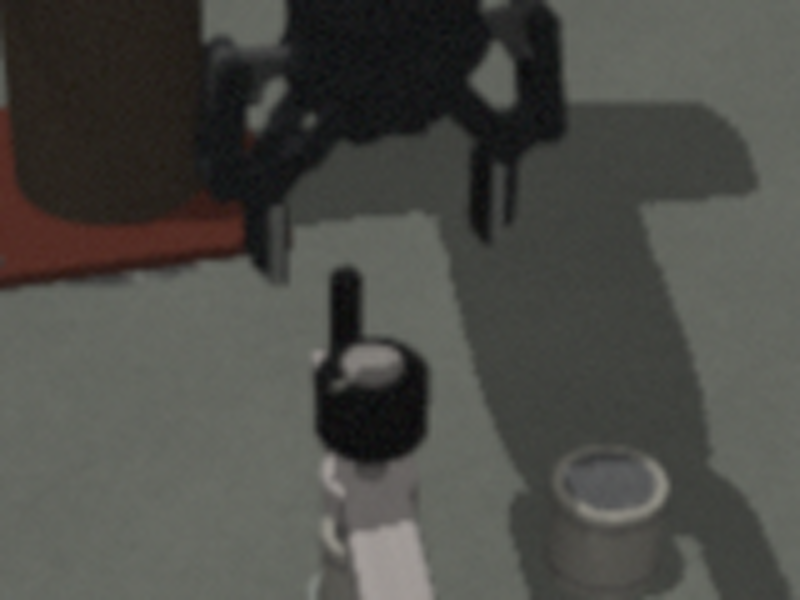

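View pics/t20c.png

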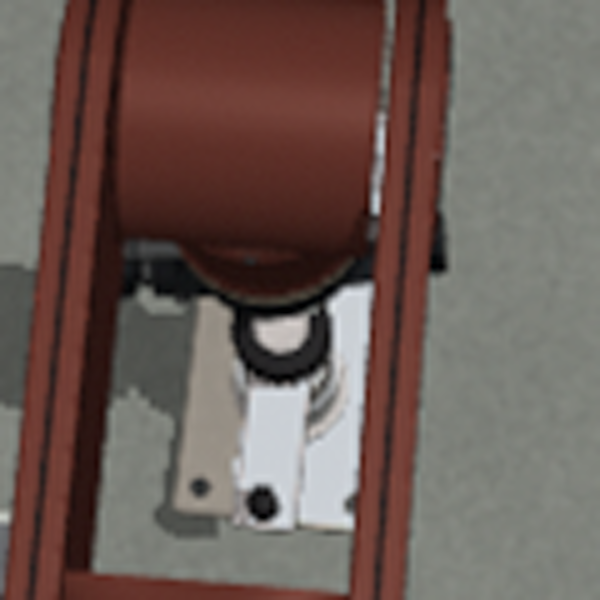

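Run:
```python
from h import *
k=at('top',(282/5-.5+200,337/5-.5+130),.248);pg=at('top',(262/5-.5+200,502/5-.5+130),.236)
for p in(k,pg):
    d=p[:2]-POST;print(p.round(4),np.linalg.norm(d).round(4),(np.arctan2(d[1],d[0])%6.28318-CL).round(3))
print('scene knob',at('scene',(371/5-.5+220,365/5-.5+100),.248),'pred px',(proj('scene',(.545,.041,.248))-[220,100]+.5)*5)
print('scene peg',at('scene',(346/5-.5+220,275/5-.5+100),.236),'pred px',(proj('scene',(.4605,.0496,.236))-[220,100]+.5)*5)
```

```text
[0.542  0.0391 0.248 ] 0.1228 0.018
[0.4623 0.0481 0.236 ] 0.203 0.006
scene knob [0.54618666 0.03955077 0.248     ] pred px [373.57255444 362.91551006]
scene peg [0.46157702 0.04892953 0.236     ] pred px [346.85599733 273.50334012]
```

Both cameras put the yoke at about 0–0.02 rad, closed, with the knob at about (0.544, 0.040). Moving down over the knob.

Call:
drive_tool(increments=[[0,0,0.8,0.01,0.007,0.001,1],[0,0,0,0.015,0.006,0.001,1],[0,0,0,0.01,0.001,0,1],[0,0,0,0.004,0,0,1],[0,0,0,0,0,0,1]])

```text
time: 22.13
eef_pos: [0.5442, 0.0398, 0.2722]
ee_rot: [[0.002, -0.997, -0.073], [-0.004, -0.073, 0.997], [-1.0, -0.001, -0.004]]
force: [-0.7, -0.1, -0.6]
width: 0.0853
```

Run:
```python
from h import *
st();to(.5445,.0400,.226)
```

```text
t 22.13 p [0.5442 0.0398 0.2722] w 0.0853 F [-0.7 -0.1 -0.6] T [-0.07 -0.02 -0.04]
R [[0.002, -0.997, -0.073], [-0.004, -0.073, 0.997], [-1.0, -0.001, -0.004]] q [-0.069  0.012  1.703 -0.004  1.425 -1.713]
delta tool [ 0.0462 -0.0002  0.0004] |d| 0.0462 rows 2.0
rot deg [ 0.   -0.24  0.08]
```

Call:
drive_tool(increments=[[0,0,0,0.015,0,0,1],[0,0,0,0.015,0,0,1],[0,0,0,0.01,0,0,1],[0,0,0,0.005,0,0,0.8],[0,0,0,0.003,0,0,0.6]], force=60)

```text
time: 22.55
eef_pos: [0.5457, 0.0395, 0.224]
ee_rot: [[0.004, -0.998, -0.07], [-0.004, -0.07, 0.998], [-1.0, -0.004, -0.005]]
force: [0.6, 0.6, 0.3]
width: 0.0639
```

Call:
drive_tool(increments=[[0,0,0,0,0,0,0.5],[0,0,0,0,0,0,0.3],[0,0,0,0,0,0,0],[0,0,0,0,0,0,0],[0,0,0,0,0,0,0]])

```text
time: 22.97
eef_pos: [0.5454, 0.0396, 0.224]
ee_rot: [[0.003, -0.998, -0.07], [-0.004, -0.07, 0.998], [-1.0, -0.002, -0.004]]
force: [-0.3, -0.2, -2.8]
width: 0.0462
```

Run:
```python
from h import *
st();to(.5445,.0400,.226)
im=optics.get_image('scene');cv2.imwrite('pics/s21.png',im);crop(im,220,100,380,220,5,'s21c')
```

```text
t 22.97 p [0.5454 0.0396 0.224 ] w 0.0462 F [-0.3 -0.2 -2.8] T [-0.04  0.05  0.05]
R [[0.003, -0.998, -0.07], [-0.004, -0.07, 0.998], [-1.0, -0.002, -0.004]] q [-0.069  0.048  1.757 -0.004  1.333 -1.71 ]
delta tool [-0.002   0.0008  0.0005] |d| 0.0022 rows 1.0
rot deg [ 0.   -0.25  0.13]
```

View pics/s21c.png

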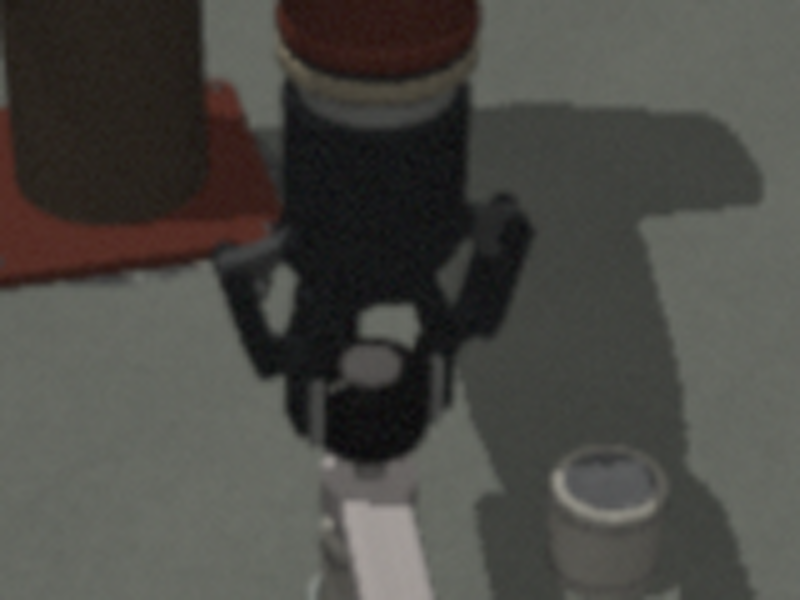

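Knob gripped (46 mm). Turning clockwise.

Call:
drive_tool(increments=[[7,0,0,0.0005,0,0,0],[7,0,0,0.0005,0,0,0],[7,0,0,0.0005,0,0,0],[7,0,0,0.0005,0,0,0],[7,0,0,0.0005,0,0,0]])

```text
time: 23.43
eef_pos: [0.5454, 0.0399, 0.2222]
ee_rot: [[0.003, -0.85, 0.526], [-0.004, 0.526, 0.85], [-1.0, -0.004, -0.002]]
force: [-0.1, 0.6, -2.7]
width: 0.0467
```

Run:
```python
from h import *
st();to(.5454,.0396,.2222)
```

```text
t 23.43 p [0.5454 0.0399 0.2222] w 0.0467 F [-0.1  0.6 -2.7] T [-0.03  0.08  0.13]
R [[0.003, -0.85, 0.526], [-0.004, 0.526, 0.85], [-1.0, -0.004, -0.002]] q [-0.069  0.05   1.759 -0.004  1.33  -1.085]
delta tool [-0.     -0.0002 -0.0002] |d| 0.0003 rows 1.0
rot deg [ 0.   -0.11  0.26]
```

Call:
drive_tool(increments=[[7,0,0,0.0005,0,0,0],[7,0,0,0.0005,0,0,0],[7,0,0,0.0005,0,0,0],[7,0,0,0.0005,0,0,0],[7,0,0,0.0005,0,0,0]])

```text
time: 23.85
eef_pos: [0.5455, 0.0403, 0.2203]
ee_rot: [[0.003, -0.382, 0.924], [-0.004, 0.924, 0.382], [-1.0, -0.005, 0.002]]
force: [-0.7, 0.7, -1.9]
width: 0.0467
```

Call:
drive_tool(increments=[[7,0,0,0.0005,0,0,0],[7,0,0,0.0005,0,0,0],[7,0,0,0.0005,0,0,0],[7,0,0,0.0005,0,0,0],[7,0,0,0.0005,0,0,0]])

```text
time: 24.27
eef_pos: [0.5458, 0.0404, 0.2185]
ee_rot: [[0.004, 0.231, 0.973], [-0.004, 0.973, -0.231], [-1.0, -0.003, 0.005]]
force: [0.4, -0.3, -2.3]
width: 0.0466
```

Call:
drive_tool(increments=[[7,0,0,0.0005,0,0,0],[7,0,0,0.0005,0,0,0],[7,0,0,0.0005,0,0,0],[7,0,0,0.0005,0,0,0],[7,0,0,0.0005,0,0,0]])

```text
time: 24.68
eef_pos: [0.5463, 0.0409, 0.2168]
ee_rot: [[0.005, 0.756, 0.654], [-0.003, 0.654, -0.756], [-1.0, 0.002, 0.006]]
force: [0.1, 3.0, -0.2]
width: 0.0466
```

Run:
```python
from h import *
s=st();to(.5454,.0399,s['eef_pos'][2])
```

```text
t 24.68 p [0.5463 0.0409 0.2168] w 0.0466 F [ 0.1  3.  -0.2] T [0.53 0.14 2.  ]
R [[0.005, 0.756, 0.654], [-0.003, 0.654, -0.756], [-1.0, 0.002, 0.006]] q [-0.068  0.055  1.764 -0.003  1.317  0.791]
delta tool [-0.     -0.0013  0.0002] |d| 0.0013 rows 1.0
rot deg [ 0.    0.33 -0.1 ]
```

Call:
drive_tool(increments=[[5,0,0,0.0005,0,0,0],[5,0,0,0.0005,0,0,0],[5,0,0,0,0,0,0],[3,0,0,0,0,0,0],[3,0,0,0,0,0,0]])

```text
time: 25.1
eef_pos: [0.548, 0.0412, 0.2171]
ee_rot: [[0.01, 0.941, 0.339], [-0.008, 0.339, -0.941], [-1.0, 0.007, 0.011]]
force: [1.3, -0.7, -2.8]
width: 0.0469
```

Run:
```python
from h import *
s=st()
im=optics.get_image('scene');cv2.imwrite('pics/s22.png',im);crop(im,240,140,340,240,6,'s22c')
for z in(.202,.212):print(z,(proj('scene',(.545,.041,z+.036))-[240,140]+.5)*6)
```

```text
t 25.1 p [0.548  0.0412 0.2171] w 0.0469 F [ 1.3 -0.7 -2.8] T [ 0.06 -0.06  2.15]
R [[0.01, 0.941, 0.339], [-0.008, 0.339, -0.941], [-1.0, 0.007, 0.011]] q [-0.064  0.055  1.763 -0.007  1.313  1.162]
0.202 [327.87553757 217.38240021]
0.212 [328.28706533 195.49861207]
```

View pics/s22c.png

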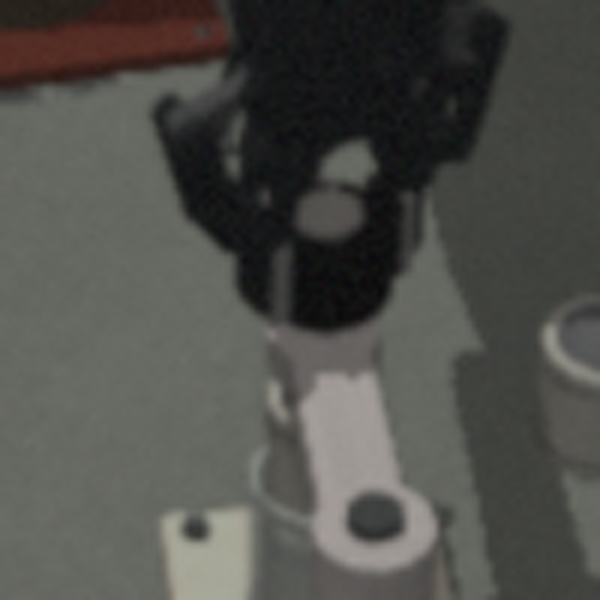

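Torque rose to 2.1 N m and the knob no longer sinks, so that is the stop. I release and check the height.

Call:
drive_tool(increments=[[0,0,0,0,0,0,0.6],[0,0,0,0,0,0,0.8],[0,0,0,0,0,0,1],[0,0,0,0,0,0,1],[0,0,0,0,0,0,1]])

```text
time: 25.57
eef_pos: [0.5494, 0.0412, 0.2196]
ee_rot: [[0.014, 0.941, 0.338], [-0.007, 0.338, -0.941], [-1.0, 0.011, 0.012]]
force: [0.4, 0.7, 0.4]
width: 0.0858
```

Call:
drive_tool(increments=[[0,0,0,-0.02,0,0,1],[0,0,0,-0.025,0,0,1],[0,0,0,-0.03,0,0,1],[0,0,0,-0.03,0,0,1],[0,0,0,-0.02,0,0,1]])

```text
time: 25.98
eef_pos: [0.544, 0.0418, 0.3423]
ee_rot: [[0.0, 0.941, 0.338], [-0.006, 0.338, -0.941], [-1.0, -0.002, 0.006]]
force: [0.5, -0.7, -0.2]
width: 0.085
```

Run:
```python
from h import *
st()
im=optics.get_image('scene');cv2.imwrite('pics/s23.png',im)
a=cv2.imread('pics/s20.png');w=(slice(155,230),slice(265,325))
A=[cv2.resize(i[w],None,fx=6.5,fy=6.5,interpolation=cv2.INTER_CUBIC) for i in(a,im)]
cv2.imwrite('pics/s23c.png',np.hstack(A))
for z in(.248,.2485-.0102,.212,.202):print(z,(proj('scene',(.545,.041,z))-[265,155]+.5)*6.5)
im2=optics.get_image('top');cv2.imwrite('pics/t23.png',im2)
# vertical shift estimate of knob by template
t=a[165:195,283:306]
r=cv2.matchTemplate(cv2.resize(im[155:215,273:316],None,fx=4,fy=4,interpolation=cv2.INTER_CUBIC),cv2.resize(t,None,fx=4,fy=4,interpolation=cv2.INTER_CUBIC),cv2.TM_CCOEFF_NORMED)
_,v,_,l=cv2.minMaxLoc(r);print('shift px',l[0]/4-10,l[1]/4-10,v,'px per 10mm',proj('scene',(.545,.041,.238))-proj('scene',(.545,.041,.248)))
```

```text
t 25.98 p [0.544  0.0418 0.3423] w 0.085 F [ 0.5 -0.7 -0.2] T [-0.01  0.01  0.05]
R [[0.0, 0.941, 0.338], [-0.006, 0.338, -0.941], [-1.0, -0.002, 0.006]] q [-0.064 -0.017  1.602 -0.006  1.556  1.162]
0.248 [193.14432077 114.29016307]
0.2383 [192.71178638 137.29101939]
0.212 [191.56695381 198.16971523]
0.202 [191.14203551 220.76557153]
shift px 0.0 2.5 0.9631361961364746 px per 10mm [-0.06858796  3.64729802]
```

View pics/s23c.png

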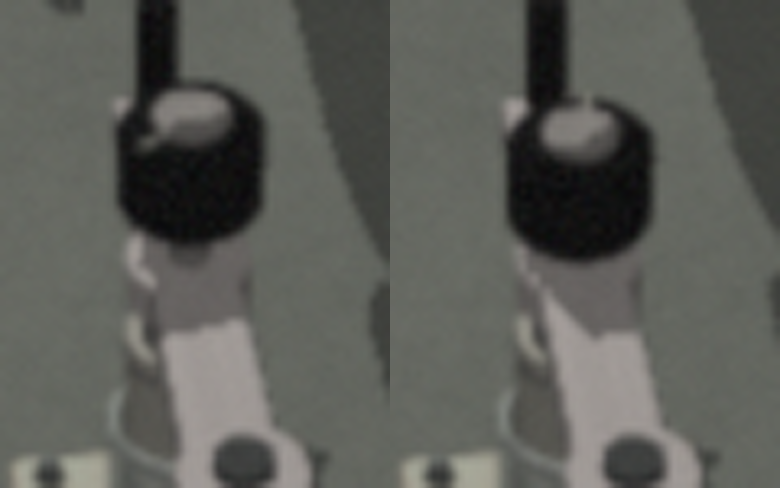

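Run:
```python
from h import *
c=(.5445,.0405);w=(265,155,325,215)
ov('scene','pics/s23.png',*w,6.6,[((*c,.238),.024,(0,0,255)),((*c,.202),.024,(0,0,255)),((.4605,.0496,.236),.008,(0,255,0))],'o1')
ov('scene','pics/s23.png',*w,6.6,[((*c,.241),.024,(0,255,255)),((*c,.205),.024,(0,255,255)),((.4605,.0496,.236),.008,(0,255,0))],'o2')
a=cv2.imread('pics/o1.png');b=cv2.imread('pics/o2.png')
cv2.imwrite('pics/o3.png',np.hstack([a[:,396:],b[:,396:]]))
```

```text
(no output)
```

View pics/o3.png

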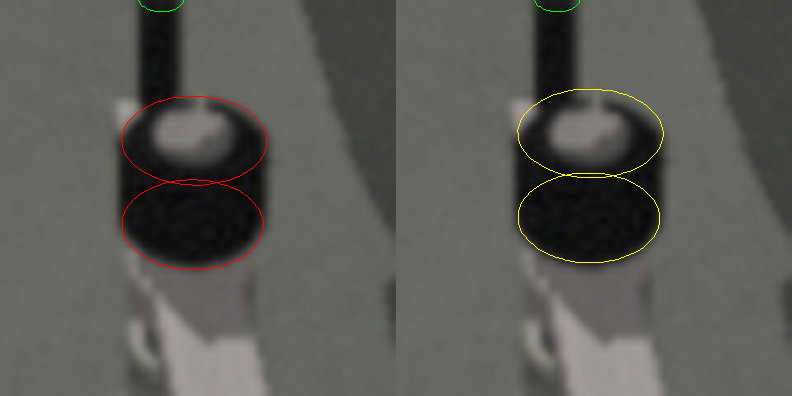

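Run:
```python
from h import *
im=cv2.imread('pics/t23.png');crop(im,120,130,370,270,3.1,'t23c')
```

```text
(no output)
```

View pics/t23c.png

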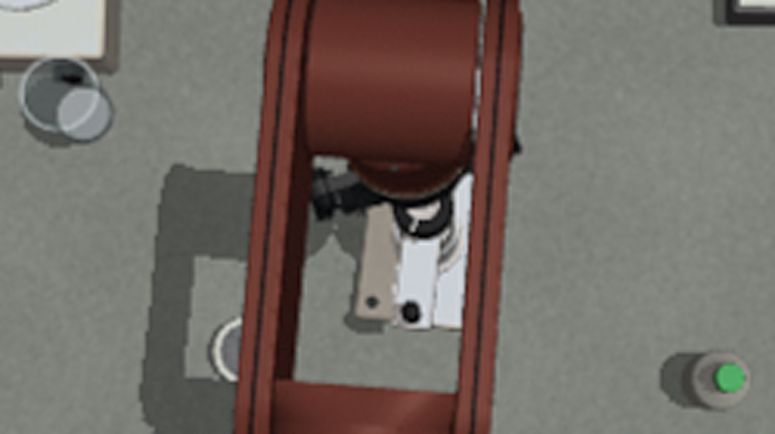

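View pics/s23.png

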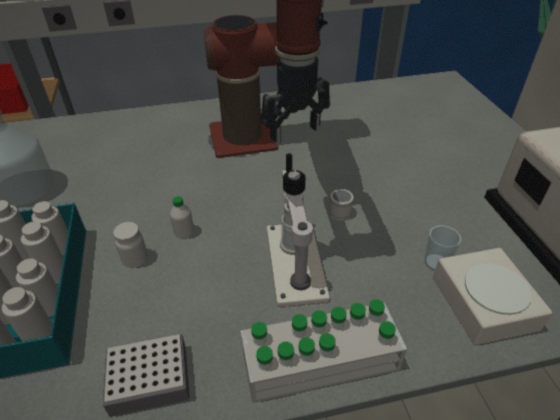

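The yoke is closed, with the peg unmoved at top px (252,230). The knob sits low, and the wide cartridge, bottles and beaker are where they started. The arm is clear, so I hand in.

```bash
python3 -c "
from cell import workorder
print(workorder.sign_off())"
```

```text
the job is handed in; nothing more can be done
None
```

I loaded both slim cartridges into the column, swung the yoke shut against its stop and screwed the knob down until it would go no further. I handed the job in at about 26 s, with the gripper clear of everything; no verdict was reported.

**Last checks:**
- **Stack:** after loading, the upper cartridge's rim matched a 150 mm height on the column's axis, so both are fully seated.
- **Yoke:** it stopped against 22 N at the peg. Both cameras then put it at about 0 to 0.02 rad, and the peg had not moved after screwing.
- **Knob:** it turned about 2.4 to 2.5 rad and sank about 7 mm, then held against 2 N m, far above the screw's friction. Its final height fits the tight position in the image.
- **Other objects:** the wide cartridge, the bottles and the beaker look unmoved.

**What did not go to plan:**
- Both cartridges caught on the tube's rim, at up to about 44 N. The first was because I corrected a tilt that was not there. The second was off-centre, and the push tilted it in the grip. I re-aligned each and it went in.
- The knob turned about 1 rad less than the full 3.4 rad. Its starting mark fits the screw having begun at about 1 rad, which would put it at the stop now.
- One height reading from the knob's top disc came out about 2.5 mm higher than the tight position; I took the fit to the knob's outline instead.
- I could not measure the foot's force directly. I infer it from the screw being at its stop on a full stack.

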